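# Sort a lens-part spill: mounts to the drawer, caps swept into the counting bay

### The arm

A 7-joint arm with a two-finger parallel gripper is mounted at the origin on a cart in front of the work surface, level with it; the furniture and walls round the work are solid. World frame = base frame: x ahead of the robot, y to its left, z up, the work surface at z = 0. Lengths are in m, angles in rad, forces in N, time in s.
With the tool pointing down it reaches from about 0.4 to 0.875 m from the base axis. Payload 6.5 kg.
Tool frame: the origin (TCP) lies midway between the tips of the shut fingers; the grasp point (between the pads) lies 19 mm behind it; x points along the fingers, y is the direction in which the jaws open and shut, and the axes are right-handed (so a half turn about x gives the same grasp; the last joint's range is limited). The gripper opens to 85 mm and grips with 20 to 120 N. Pads are 22 mm wide; open, the fingers measure 114 mm over their backs; the gripper's body (76 mm by 85 mm) begins 54 mm behind the grasp point. The pads swing forward as they close: fully open they stand 13 mm farther back than shut.
Start: joints at [1.19, 0.536, -0.004, 1.538, 0.003, 1.067, -0.071], TCP at [0.201, -0.618, 0.231] pointing down, gripper open.
Joint ranges: [-2.7, 2.7], [-0.37, 2.16], [-1.27, 1.26], [0.24, 2.4], [-1.31, 4.45], [0.19, 1.91], [-2.76, 2.76]. Speed limits (rad/s): [2.39, 2.39, 3.14, 3.14, 3.14, 3.14, 3.14].

### API

Orientations are given as a 3x3 rotation matrix whose columns are the frame's x, y, z axes.
In Python, from station import sensors, grab_frame, camera_model, ticket gives the robot as it stands.
- The arm moves only by the tool step_arm, never from a script. Its argument "motion" is a list of rows, each a list of 7 numbers: the shift along the tool's x, y, z in m, then the turn, a rotation vector about the tool's x, y, z in rad, then the closure, from 0 (fully open) to 1 (shut). In form: [[dx, dy, dz, rx, ry, rz, hand], ...]. A call has 1 to 12 rows; each row is the pose to reach, as a shift and turn from the pose commanded when the call began, along the tool's axes at that moment; what a row does not reach only later rows make up. A row lasts 1/10 s, in which the tool goes at most 50 mm and 8.59 degrees, less where a joint would pass 70% of its speed; a pose out of reach is approached as far as the arm can. A call with a gripper value outside its range is refused whole. The fingers move at their own pace and stop on an object; "grip_force" is the grip in N (left out, the last holds). Time passes only in rows, so rows that repeat a pose let the fingers close. It gives the time, the measured TCP pose, the force and the opening at its end, in the units of the state.
- sensors.get_state(): the state, without advancing time (a new reading comes with each control period).
- grab_frame(name): name is "scene" or "top" or "wrist"; returns the picture (384x512x3 uint8, red, green, blue); there is no depth.
- camera_model(name): a dict with "mtx" (3x3 intrinsics, pixels), "xyz" and "rotation" of the camera in the world. Camera axes: x right, y up, looking along -z (the intrinsics and any distortion apply to the point x, -y, -z); pixel columns grow to the right and rows downward; lengths in m; the calibration is good to about 2 mm. The wrist camera is an equidistant fisheye: a pixel r from the principal point sees the ray r / f radians off the axis. A picture is of the moment at which its call begins: read the wrist's pose just before it. camera_model takes no time and is no camera call; for the wrist camera it gives the pose at the moment of the call.
- ticket.close_job(): hands the job in, once; it reports no verdict.
The state is a dict: "t": time; "joints": joint angles; "joint_vel": joint speeds; "effort": joint torques, N m; "ee_pos": TCP position; "tcp_rot": TCP orientation; "contact_force": force on the tool from outside, world axes, zero at the start; "torque": the same for the moment, N m; "grip_width": finger opening in m.
Only numpy, scipy, OpenCV 4.12 (cv2) and the standard library are available. Lean on these libraries where they do the work, as an engineer would, in place of code of your own. Each camera call takes 0.05 s, during which the arm holds its last target. There are 200 camera calls.

### The job

Lens mounts and black lens caps have been spilt together on the mat. First pick out every lens mount and put it inside the open drawer of the parts cabinet; then slide all the caps, in groups, across the mat with the sweep bar until every one lies wholly inside the fenced counting bay (do not lift the caps), and finally put the bar back, standing squarely on its black pad. Leave the bottle and spray can where they are.

Things in the scene. Friction and masses are not known exactly. Their poses are not given: they have to be found in the camera images.
- cap_0: black lens cap, plain disc 22 mm across, 10 mm tall, 15 g, lying flat on the mat (may be absent: then None). Origin at the centre of its underside, z up.
- cap_1: black lens cap, plain disc 22 mm across, 10 mm tall, 15 g, lying flat on the mat (may be absent: then None). Origin at the centre of its underside, z up.
- cap_2: black lens cap, plain disc 22 mm across, 10 mm tall, 15 g, lying flat on the mat (may be absent: then None). Origin at the centre of its underside, z up.
- cap_3: black lens cap, plain disc 22 mm across, 10 mm tall, 15 g, lying flat on the mat (may be absent: then None). Origin at the centre of its underside, z up.
- cap_4: black lens cap, plain disc 22 mm across, 10 mm tall, 15 g, lying flat on the mat (may be absent: then None). Origin at the centre of its underside, z up.
- cap_5: black lens cap, plain disc 22 mm across, 10 mm tall, 15 g, lying flat on the mat (may be absent: then None). Origin at the centre of its underside, z up.
- cap_6: black lens cap, plain disc 22 mm across, 10 mm tall, 15 g, lying flat on the mat (may be absent: then None). Origin at the centre of its underside, z up.
- cap_7: black lens cap, plain disc 22 mm across, 10 mm tall, 15 g, lying flat on the mat (may be absent: then None). Origin at the centre of its underside, z up.
- mount_0: lens mount: white square base 36 x 36 x 10 mm with an upright round brass barrel, 24 mm across, rising from the base to 44 mm; 70 g. Grasp the barrel above the base. Origin at the centre of its underside, z along the barrel (may be absent: then None).
- mount_1: lens mount: white square base 36 x 36 x 10 mm with an upright round brass barrel, 24 mm across, rising from the base to 44 mm; 70 g. Grasp the barrel above the base. Origin at the centre of its underside, z along the barrel (may be absent: then None).
- mount_2: lens mount: white square base 36 x 36 x 10 mm with an upright round brass barrel, 24 mm across, rising from the base to 44 mm; 70 g. Grasp the barrel above the base. Origin at the centre of its underside, z along the barrel (may be absent: then None).
- sweep_bar: sweep bar (straightedge): aluminium blade 120 mm long (its x), 16 mm thick (its y), 20 mm tall, with a blue upright grip in the middle on top, 70 mm long (x), 12 mm thick (y), from 20 to 63 mm above the underside; about 0.2 kg, loose. Stands on its underside; origin at the centre of the underside, z up.
- pad: parking pad of the bar: thin black rubber sheet 150 (its x) x 50 (its y) x 3 mm, fixed. Origin at the centre of its underside on the mat. The bar stands on it lengthwise at the start.
- bay: counting bay, fixed: three-sided aluminium fence 18 mm tall, 7 mm thick, round a light grey mark; no raised floor, caps slide in on the mat. Inside 260 mm wide (its x), 100 mm deep (its y). Origin at the middle of the inside at mat height; +y to the closed back (inner face y = +50 mm); the open mouth, y = -50 mm, looks to the robot's right.
- drawer_spot (a point): point at floor height in the middle of the width of the open top right drawer of the blue parts cabinet, fixed to the cabinet. x into the cabinet, y left, z up. The drawer's front panel has its inside (joint value - 70 mm) in front of this point; the cabinet front starts 67 mm behind it. Drawer inside width 131 mm; above its floor side walls 45 mm, front 55, cabinet top 64 mm.
- parts_cabinet_drawer_21 (a joint): how far that drawer is out, m: 0 shut, 0.12 fully out; it starts 0.11 to 0.12 out and slides easily (about 1 N), so do not push it.
- flux_bottle: white dispensing bottle with red needle cap, 44 mm across, 140 mm tall; leave alone. Origin at the centre of its underside.
- spray_can: orange spray can with yellow cap, 58 mm across, 199 mm tall; leave alone. Origin at the centre of its underside.
Mind the look-alikes: they are no part of the job. What is shaped like the mount_1 but green or turquoise is not meant.

How it is judged:
On the way, in this order (a step that is already met when the one before it is completed fails the run):
1. every lens mount present lies in the open drawer (x of mount_0 in the frame of drawer_spot between -0.055 and 0.225 m and y of mount_0 in the frame of drawer_spot between -0.075 and 0.075 m and z of mount_0 in the frame of drawer_spot between -0.006 and 0.042 m and x of mount_1 in the frame of drawer_spot between -0.055 and 0.225 m and y of mount_1 in the frame of drawer_spot between -0.075 and 0.075 m and z of mount_1 in the frame of drawer_spot between -0.006 and 0.042 m and x of mount_2 in the frame of drawer_spot between -0.055 and 0.225 m and y of mount_2 in the frame of drawer_spot between -0.075 and 0.075 m and z of mount_2 in the frame of drawer_spot between -0.006 and 0.042 m), for 0.2 s.
2. every cap present lies in the counting bay, with the sweep bar down on the mat at the bay's mouth or inside it (x of cap_0 in the frame of bay between -0.128 and 0.128 m and y of cap_0 in the frame of bay between -0.041 and 0.05 m and z of cap_0 in the frame of bay between -0.006 and 0.015 m and x of cap_1 in the frame of bay between -0.128 and 0.128 m and y of cap_1 in the frame of bay between -0.041 and 0.05 m and z of cap_1 in the frame of bay between -0.006 and 0.015 m and x of cap_2 in the frame of bay between -0.128 and 0.128 m and y of cap_2 in the frame of bay between -0.041 and 0.05 m and z of cap_2 in the frame of bay between -0.006 and 0.015 m and x of cap_3 in the frame of bay between -0.128 and 0.128 m and y of cap_3 in the frame of bay between -0.041 and 0.05 m and z of cap_3 in the frame of bay between -0.006 and 0.015 m and x of cap_4 in the frame of bay between -0.128 and 0.128 m and y of cap_4 in the frame of bay between -0.041 and 0.05 m and z of cap_4 in the frame of bay between -0.006 and 0.015 m and x of cap_5 in the frame of bay between -0.128 and 0.128 m and y of cap_5 in the frame of bay between -0.041 and 0.05 m and z of cap_5 in the frame of bay between -0.006 and 0.015 m and x of cap_6 in the frame of bay between -0.128 and 0.128 m and y of cap_6 in the frame of bay between -0.041 and 0.05 m and z of cap_6 in the frame of bay between -0.006 and 0.015 m and x of cap_7 in the frame of bay between -0.128 and 0.128 m and y of cap_7 in the frame of bay between -0.041 and 0.05 m and z of cap_7 in the frame of bay between -0.006 and 0.015 m and y of sweep_bar in the frame of bay above -0.11 m and x of sweep_bar in the frame of bay between -0.09 and 0.09 m and height (world z) of sweep_bar below 0.02 m), for 0.2 s.
At the end, for the whole second after the job is handed in: Every mount present is in the drawer; every cap present lies in the bay, centre at least 9 mm inside the mouth line; the bar stands upright on its pad, within 22 mm of the centre along each pad axis and 0.15 rad of its direction; all at rest (all of step 1 and x of cap_0 in the frame of bay between -0.128 and 0.128 m and y of cap_0 in the frame of bay between -0.041 and 0.05 m and z of cap_0 in the frame of bay between -0.006 and 0.015 m and x of cap_1 in the frame of bay between -0.128 and 0.128 m and y of cap_1 in the frame of bay between -0.041 and 0.05 m and z of cap_1 in the frame of bay between -0.006 and 0.015 m and x of cap_2 in the frame of bay between -0.128 and 0.128 m and y of cap_2 in the frame of bay between -0.041 and 0.05 m and z of cap_2 in the frame of bay between -0.006 and 0.015 m and x of cap_3 in the frame of bay between -0.128 and 0.128 m and y of cap_3 in the frame of bay between -0.041 and 0.05 m and z of cap_3 in the frame of bay between -0.006 and 0.015 m and x of cap_4 in the frame of bay between -0.128 and 0.128 m and y of cap_4 in the frame of bay between -0.041 and 0.05 m and z of cap_4 in the frame of bay between -0.006 and 0.015 m and x of cap_5 in the frame of bay between -0.128 and 0.128 m and y of cap_5 in the frame of bay between -0.041 and 0.05 m and z of cap_5 in the frame of bay between -0.006 and 0.015 m and x of cap_6 in the frame of bay between -0.128 and 0.128 m and y of cap_6 in the frame of bay between -0.041 and 0.05 m and z of cap_6 in the frame of bay between -0.006 and 0.015 m and x of cap_7 in the frame of bay between -0.128 and 0.128 m and y of cap_7 in the frame of bay between -0.041 and 0.05 m and z of cap_7 in the frame of bay between -0.006 and 0.015 m and x of sweep_bar in the frame of pad between -0.022 and 0.022 m and y of sweep_bar in the frame of pad between -0.022 and 0.022 m and z of sweep_bar in the frame of pad below 0.007 m and angle between sweep_bar's own z axis and vertical below 0.08 rad and angle between the x axis of sweep_bar and the x axis of pad, either way round below 0.15 rad and linear speed of each of cap_0, cap_1, cap_2, cap_3, cap_4, cap_5, cap_6, cap_7, mount_0, mount_1, mount_2, sweep_bar below 0.02 m/s); the robot touches nothing.
It fails at once if a cap is lifted off the mat (more than 40 mm) (height (world z) of any of cap_0, cap_1, cap_2, cap_3, cap_4, cap_5, cap_6, cap_7 above 0.04 m).
It fails at once if the bottle or spray can is moved more than 30 mm (distance of any of flux_bottle, spray_can from where it was at the start of the episode above 0.03 m).
Of cap_0, cap_1, cap_2, cap_3, cap_4, cap_5, cap_6, cap_7 only 5 to 8 are there at a start; the rules pass over those that are not, and their reading is None.
Of mount_0, mount_1, mount_2 only 2 to 3 are there at a start; the rules pass over those that are not, and their reading is None.
At some moment in a run one of cap_1, cap_2, cap_3, cap_4, cap_5, cap_6, cap_7, mount_0, mount_1, mount_2 may be knocked a few centimetres aside while the robot is not near it.
Once in a run the grip may slacken for a moment while it holds something.
It also fails if it takes over 208 s, if anything falls off the work surface, if the arm or the gripper's body presses on something with over 40 N, if the wrist force passes 120 N, or if a joint passes its speed limit or range.

## Working session

There is one attempt and no reset: what is moved stays moved. The work goes in short steps, Python scripts to look and compute and a tool call to move; the robot and the scene stay as the last step left them, time stands still between calls to the robot, and variables do not carry over. Pictures are saved under pics/ and viewed, about 12 in all and at most 16, crops included, and the job is handed in when it is done.

Besides the shell and the picture viewer there is one more tool, called by a JSON object that holds its "api" and its "payload". step_arm: Moves the arm, as the interface text tells. Its arguments: {"type":"object","properties":{"motion":{"type":"array","items":{"type":"array","items":{"type":"number"}}},"grip_force":{"type":"number"}},"required":["motion"]}

```bash
ls; mkdir -p pics; cat > h.py <<'E'
import numpy as np, cv2
from station import sensors, grab_frame, camera_model, ticket
def snap(n,f):
    im=grab_frame(n); cv2.imwrite('pics/'+f,im[:,:,::-1]); return im
def ray(cm,u,v,fish=False):
    K=np.array(cm['mtx']);x=(u-K[0,2])/K[0,0];y=(v-K[1,2])/K[1,1]
    if fish:
        r=np.hypot(x,y);s=np.sin(r)/r if r>1e-9 else 1;d=np.array([x*s,-y*s,-np.cos(r)])
    else: d=np.array([x,-y,-1.])
    return np.array(cm['xyz']),np.array(cm['rotation'])@d
def onz(cm,u,v,z,fish=False):
    o,d=ray(cm,u,v,fish);return o+d*(z-o[2])/d[2]
E
python3 - <<'E'
from h import *
import numpy as np
np.set_printoptions(precision=4,suppress=True)
s=sensors.get_state();print(s['ee_pos'],s['tcp_rot'],s['grip_width'],s['t'])
a=snap('top','top0.png');b=snap('scene','scene0.png')
for n in('top','scene','wrist'):
    c=camera_model(n);print(n,c)
E
```

```text
pics
[ 0.201  -0.6175  0.2304] [[-0.0007  0.3097 -0.9508]
 [ 0.0016 -0.9508 -0.3097]
 [-1.     -0.0017  0.0001]] 0.08524347137386583 0.0
top {'mtx': array([[349.7425,   0.    , 263.9092],
       [  0.    , 349.7425, 187.9767],
       [  0.    ,   0.    ,   1.    ]]), 'xyz': array([0.4785, 0.0507, 1.2008]), 'rotation': array([[-0.0245,  0.9973, -0.0692],
       [-0.9996, -0.0254, -0.0113],
       [-0.013 ,  0.0689,  0.9975]])}
scene {'mtx': array([[459.8009,   0.    , 252.3932],
       [  0.    , 459.8009, 189.4447],
       [  0.    ,   0.    ,   1.    ]]), 'xyz': array([-0.4378,  0.5603,  0.7137]), 'rotation': array([[-0.4543,  0.4111, -0.7903],
       [-0.8907, -0.226 ,  0.3944],
       [-0.0164,  0.8831,  0.4688]])}
wrist {'mtx': array([[297.3186,   0.    , 256.1468],
       [  0.    , 297.3186, 186.7584],
       [  0.    ,   0.    ,   1.    ]]), 'xyz': array([ 0.2814, -0.5914,  0.3729]), 'rotation': array([[ 0.3093,  0.8986,  0.3112],
       [-0.951 ,  0.2926,  0.1004],
       [-0.0008, -0.3269,  0.945 ]])}
```

View pics/top0.png

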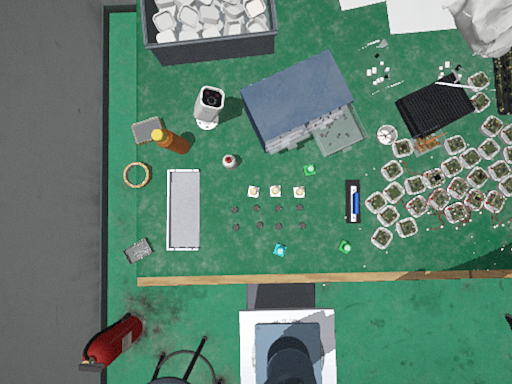

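View pics/scene0.png

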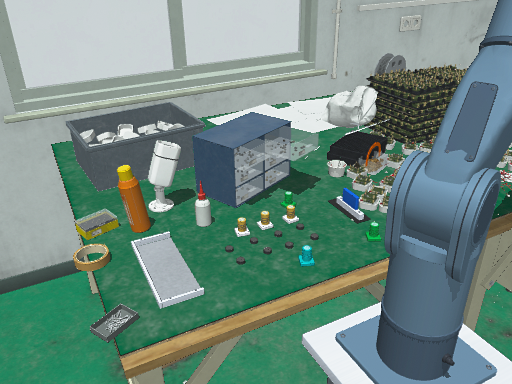

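```bash
python3 - <<'E'
from h import *
np.set_printoptions(precision=4,suppress=True)
im=cv2.imread('pics/top0.png')
cv2.imwrite('pics/c1.png',cv2.resize(im[100:260,225:375],None,fx=5,fy=5,interpolation=cv2.INTER_CUBIC)[:600])
sc=cv2.imread('pics/scene0.png')
c=im[100:260,225:375];cv2.imwrite('pics/c1.png',cv2.resize(c,(562,600),interpolation=cv2.INTER_CUBIC))
cv2.imwrite('pics/c2.png',cv2.resize(sc[105:275,185:385],None,fx=3.5,fy=3.5,interpolation=cv2.INTER_CUBIC))
cm=camera_model('top')
hsv=cv2.cvtColor(im,cv2.COLOR_BGR2HSV)
def comps(m,lo,hi,z,name,roi):
    k=np.zeros_like(m);x0,y0,x1,y1=roi;k[y0:y1,x0:x1]=m[y0:y1,x0:x1]
    n,l,st,ce=cv2.connectedComponentsWithStats(k)
    for i in range(1,n):
        if lo<=st[i,4]<=hi: print(name,ce[i].round(1),st[i,4],onz(cm,*ce[i],z)[:2])
dark=((hsv[...,2]<60)).astype('uint8')*255
comps(dark,8,200,0.005,'cap',(222,200,330,240))
white=((hsv[...,1]<60)&(hsv[...,2]>150)).astype('uint8')*255
comps(white,15,300,0.01,'mount',(240,180,310,200))
blue=((hsv[...,0]>100)&(hsv[...,0]<130)&(hsv[...,1]>150)).astype('uint8')*255
comps(blue,10,400,0.063,'grip',(340,170,370,230))
grey=((hsv[...,1]<40)&(hsv[...,2]>120)).astype('uint8')*255
comps(grey,500,9000,0.018,'bay',(160,160,208,255))
k=grey.copy();k[:,:160]=0;k[:,208:]=0;k[:160]=0;k[255:]=0
cn=max(cv2.findContours(k,0,2)[0],key=cv2.contourArea)
r=cv2.minAreaRect(cn);print([onz(cm,*p,0.018)[:2] for p in cv2.boxPoints(r)])
for p in [(229,160),(175,146),(345,246),(310,170),(279,250)]:print(p,onz(cm,*p,0.0)[:2])
E
```

```text
mount [252.8 191.6] 104 [0.5497 0.1024]
mount [274.9 190.9] 108 [0.5504 0.0271]
mount [297.9 192.7] 89 [ 0.5423 -0.0512]
grip [355.6 203. ] 124 [ 0.5011 -0.2322]
bay [183.4 209.3] 2584 [0.4951 0.3385]
[array([0.6341, 0.3969]), array([0.6311, 0.2839]), array([0.3575, 0.2871]), array([0.3601, 0.3983])]
(229, 160) [0.6621 0.1829]
(175, 146) [0.7162 0.3703]
(345, 246) [ 0.3576 -0.2059]
(310, 170) [ 0.6199 -0.0961]
(279, 250) [0.3493 0.0182]
```

View pics/c1.png

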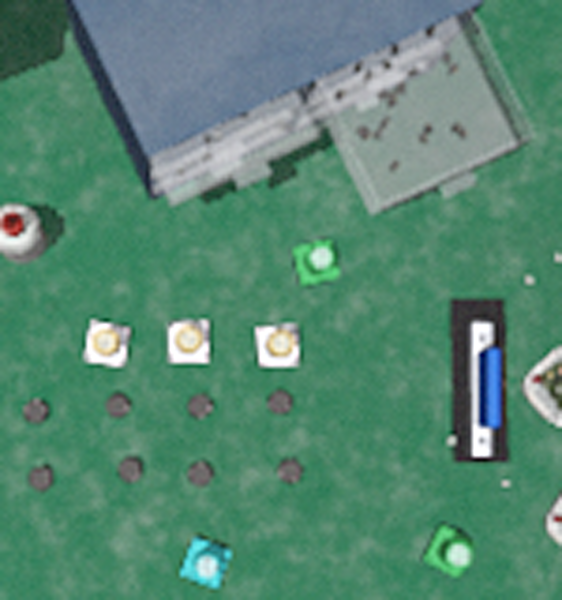

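View pics/c2.png

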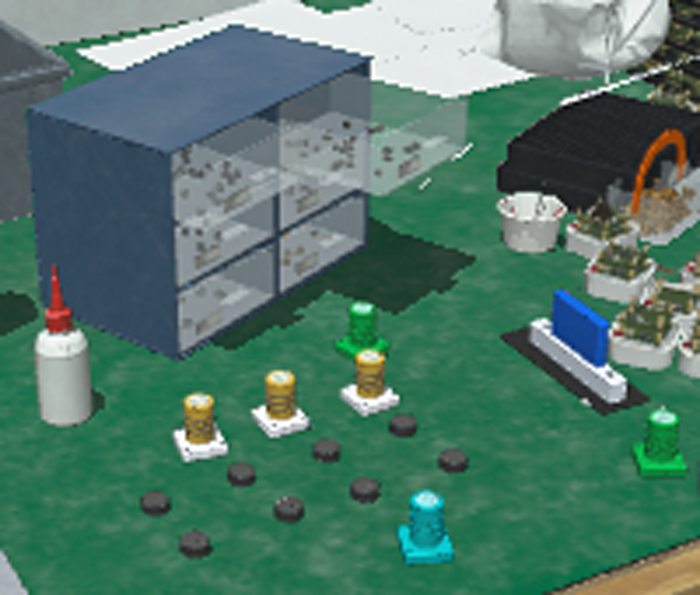

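```bash
cat >> h.py <<'E'
def tri(c1,p1,c2,p2):
    o1,d1=ray(c1,*p1);o2,d2=ray(c2,*p2)
    A=np.c_[d1,-d2];t=np.linalg.lstsq(A,o2-o1,rcond=None)[0]
    a=o1+t[0]*d1;b=o2+t[1]*d2;return (a+b)/2,np.linalg.norm(a-b)
E
python3 - <<'E'
from h import *
np.set_printoptions(precision=4,suppress=True)
T=camera_model('top');S=camera_model('scene')
t=lambda x,y:(225+x/3.747,100+y/3.75)
s=lambda x,y:(185+x/3.5,105+y/3.5)
for n,a,b in [('front L top',(375,212),(370,133)),('front R top',(524,143),(465,97)),('cab FR top',(478,8),(370,58)),('cab FL top',(150,165),(168,152)),('can',0,0)][:4]:
    print(n,tri(T,t(*a),S,s(*b)))
for c in [(36,411),(119,405),(201,405),(280,402),(40,478),(131,468),(201,473),(290,470)]:
    print('cap',onz(T,*t(*c),0.005)[:2])
for c,z in [((452,300),.0),((503,301),0),((508,459),0),((455,459),0)]: print('pad',onz(T,*t(*c),z)[:2])
for c in [((471,322)),((492,322)),((492,457)),((471,457))]: print('bar',onz(T,*t(*c),0.02)[:2])
for c in [(106,343),(190,341),(282,344)]:print('barrel',onz(T,*t(*c),.044)[:2])
E
```

```text
front L top (array([ 0.6375, -0.112 ,  0.1967]), np.float64(0.011191654419948939))
front R top (array([ 0.6872, -0.2357,  0.1888]), np.float64(0.0004414088977540343))
cab FR top (array([ 0.7925, -0.2009,  0.1993]), np.float64(0.002669230517812777))
cab FL top (array([0.6773, 0.0592, 0.1994]), np.float64(0.007758987052090217))
cap [0.49   0.1662]
cap [0.4936 0.0904]
cap [0.4918 0.0157]
cap [ 0.4927 -0.0562]
cap [0.4292 0.1637]
cap [0.4363 0.0808]
cap [0.4302 0.0174]
cap [ 0.431  -0.0633]
pad [ 0.5822 -0.2171]
pad [ 0.5801 -0.2637]
pad [ 0.436 -0.262]
pad [ 0.4371 -0.214 ]
bar [ 0.5602 -0.2289]
bar [ 0.5597 -0.2478]
bar [ 0.4388 -0.2426]
bar [ 0.4393 -0.2239]
barrel [0.5481 0.0993]
barrel [0.548 0.025]
barrel [ 0.5433 -0.0561]
```

Lookalikes: green mounts (310,170), (345,246) and a turquoise one (279,250) are excluded. The wanted white/brass mounts are at (253,191), (275,191) and (298,192), confirmed in the crop. There are 8 caps, in two rows. The bar is on its pad at (355,202), the bay is at (183,209), and the open drawer is at (335,135).

{"api": "step_arm", "payload": {"motion": [[-0.07,-0.46,-0.485,-1.256,0,0,0],[-0.07,-0.46,-0.485,-1.256,0,0,0],[-0.07,-0.46,-0.485,-1.256,0,0,0],[-0.07,-0.46,-0.485,-1.256,0,0,0],[-0.07,-0.46,-0.485,-1.256,0,0,0],[-0.07,-0.46,-0.485,-1.256,0,0,0],[-0.07,-0.46,-0.485,-1.256,0,0,0],[-0.07,-0.46,-0.485,-1.256,0,0,0],[-0.07,-0.46,-0.485,-1.256,0,0,0],[-0.07,-0.46,-0.485,-1.256,0,0,0],[-0.07,-0.46,-0.485,-1.256,0,0,0],[-0.07,-0.46,-0.485,-1.256,0,0,0]]}}

```text
t: 1.3
ee_pos: [0.4861, -0.0918, 0.2939]
tcp_rot: [[-0.0, 1.0, -0.0], [-0.0, -0.0, -1.0], [-1.0, -0.0, 0.0]]
contact_force: [1.2, -0.8, 0.9]
grip_width: 0.0857
```

```bash
cat >> h.py <<'E'
def pose():
    s=sensors.get_state();R=np.array(s['tcp_rot']);return np.array(s['ee_pos']),np.degrees(np.arctan2(R[1,1],R[0,1])),s
def plan(*wps,start=None):
    """wps: (x,y,z,yaw deg). prints rel shift+rx of each from the previous"""
    p,a,s=pose()
    if start: p,a=np.array(start[:3]),start[3]
    print('at',p.round(4),round(a,2),'w',round(s['grip_width'],4),'t',round(s['t'],2),'F',np.round(s['contact_force'],1))
    for w in wps:
        q=np.array(w[:3]);d=q-p;c,sn=np.cos(np.radians(a)),np.sin(np.radians(a))
        da=np.radians((w[3]-a+180)%360-180)
        print(w,'->',[round(float(v),3) for v in(-d[2],d[0]*c+d[1]*sn,d[0]*sn-d[1]*c,-da)],'rows',int(np.ceil(max(np.linalg.norm(d)/.05,abs(da)/.15))))
        p,a=q,w[3]
E
python3 - <<'E'
from h import *
plan((.52,-.03,.30,0))
E
```

```text
at [ 0.4861 -0.0918  0.2939] -0.02 w 0.0857 t 1.3 F [ 1.2 -0.8  0.9]
(0.52, -0.03, 0.3, 0) -> [-0.006, 0.034, -0.062, -0.0] rows 2
```

```bash
python3 - <<'E'
from h import *
np.set_printoptions(precision=4,suppress=True)
W=camera_model('wrist');im=snap('wrist','w1.png')
import pickle;pickle.dump(W,open('w1.pkl','wb'))
hsv=cv2.cvtColor(im,cv2.COLOR_RGB2HSV)
for nm,m,z,lo in [('cap',hsv[...,2]<75,.010,60),('white',(hsv[...,1]<50)&(hsv[...,2]>170),.01,100),('brass',(hsv[...,0]>10)&(hsv[...,0]<28)&(hsv[...,1]>80)&(hsv[...,2]>100),.03,60)]:
    n,l,st,ce=cv2.connectedComponentsWithStats(m.astype('uint8'))
    for i in range(1,n):
        if st[i,4]>lo: print(nm,ce[i].round(),st[i,2:],onz(W,*ce[i],z,True)[:2])
E
```

```text
cap [14.  9.] [ 31  19 250] [0.0501 0.1846]
cap [460.  23.] [ 124   54 1413] [0.824  0.1302]
cap [84. 95.] [  41  112 3664] [ 0.2146 -0.0014]
cap [ 39. 107.] [ 11 116 272] [ 0.1145 -0.0091]
cap [  9. 110.] [  22   72 1265] [ 0.0309 -0.0055]
cap [397. 169.] [  70  175 3564] [ 0.7126 -0.1254]
cap [491. 167.] [ 13  20 102] [ 0.9289 -0.1155]
cap [261. 316.] [  487   197 40022] [ 0.4948 -0.42  ]
cap [493. 263.] [ 9 12 72] [ 1.0251 -0.339 ]
cap [  2. 350.] [ 7 21 80] [-0.3954 -0.7548]
cap [ 12. 374.] [ 23  27 290] [-0.4449 -0.9082]
white [298.  16.] [ 29  28 276] [0.5458 0.0989]
white [307.   8.] [ 12  11 107] [0.5577 0.112 ]
white [ 39. 100.] [  68  179 5037] [0.1152 0.0016]
white [439.  90.] [  53  101 1689] [0.78   0.0083]
white [299.  63.] [ 26  26 323] [0.5464 0.0286]
white [307.  62.] [ 13  12 114] [0.558  0.0315]
white [409.  97.] [ 12  22 141] [ 0.7228 -0.0091]
white [460. 125.] [ 13  53 137] [ 0.8332 -0.0441]
white [294. 116.] [ 26  26 351] [ 0.5413 -0.0485]
white [301. 123.] [ 12  12 111] [ 0.5517 -0.0574]
white [447. 156.] [ 15  12 102] [ 0.8109 -0.0993]
white [457. 192.] [ 29  53 694] [ 0.8522 -0.1664]
white [433. 189.] [ 26  37 384] [ 0.7936 -0.1596]
white [413. 254.] [ 21  60 386] [ 0.7806 -0.2892]
white [253. 276.] [ 69  46 711] [ 0.4813 -0.3214]
white [199. 276.] [ 41  33 356] [ 0.3839 -0.3234]
white [498. 333.] [  39  110 2448] [ 1.2078 -0.6168]
white [397. 283.] [ 20  16 101] [ 0.761  -0.3555]
white [322. 294.] [ 37  30 321] [ 0.6095 -0.3676]
white [283. 300.] [ 41  32 451] [ 0.5358 -0.3773]
white [221. 309.] [ 36  25 250] [ 0.4192 -0.4022]
white [294. 322.] [ 32  20 219] [ 0.5619 -0.4381]
brass [115. 126.] [  36  272 3382] [ 0.2781 -0.0534]
brass [306.   9.] [ 19  18 127] [0.5532 0.1042]
brass [306.  63.] [ 19  18 126] [0.5531 0.0274]
brass [300. 122.] [ 19  19 135] [ 0.5465 -0.0545]
brass [125. 360.] [ 43  42 961] [ 0.1769 -0.582 ]
```

View pics/w1.png

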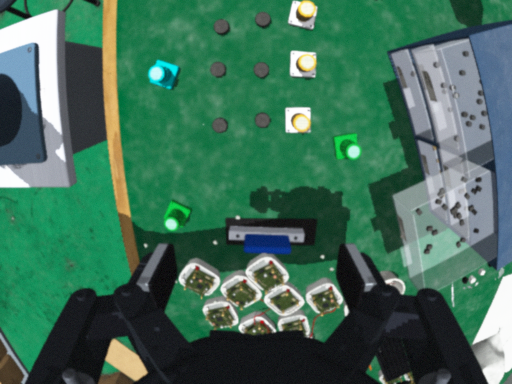

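```bash
python3 - <<'E'
from h import *
W=__import__('pickle').load(open('w1.pkl','rb'))
for p in [(307,8.5),(307,62),(301,122.5)]: print(onz(W,*p,.044,True)[:2])
s=np.array([.705,-.155]);X=np.array([.917,.399]);Y=np.array([-.399,.917])
q={k:s+.012*X+y*Y for k,y in zip('CBA',(-.043,0,.043))}
m=dict(A=(.550,.101),B=(.550,.0265),C=(.545,-.054))
w=[]
for k in 'CBA':
    w+=[(*m[k],.08,0),(*m[k],.012,0),(*m[k],.25,0),(*q[k].round(3),.25,23.5),(*q[k].round(3),.151,23.5),(*q[k].round(3),.25,23.5)]
plan(*w)
E
```

```text
[0.55246732 0.10176862]
[0.55234053 0.02799797]
[ 0.54584939 -0.05306614]
at [ 0.4902 -0.0823  0.2954] 0.59 w 0.0855 t 1.35 F [4.3 6.  2.1]
(0.545, -0.054, 0.08, 0) -> [0.215, 0.055, -0.028, 0.01] rows 5
(0.545, -0.054, 0.012, 0) -> [0.068, 0.0, 0.0, -0.0] rows 2
(0.545, -0.054, 0.25, 0) -> [-0.238, 0.0, 0.0, -0.0] rows 5
(np.float64(0.733), np.float64(-0.19), 0.25, 23.5) -> [-0.0, 0.188, 0.136, -0.41] rows 5
(np.float64(0.733), np.float64(-0.19), 0.151, 23.5) -> [0.099, 0.0, 0.0, -0.0] rows 2
(np.float64(0.733), np.float64(-0.19), 0.25, 23.5) -> [-0.099, 0.0, 0.0, -0.0] rows 2
(0.55, 0.0265, 0.08, 0) -> [0.17, -0.081, -0.272, 0.41] rows 7
(0.55, 0.0265, 0.012, 0) -> [0.068, 0.0, 0.0, -0.0] rows 2
(0.55, 0.0265, 0.25, 0) -> [-0.238, 0.0, 0.0, -0.0] rows 5
(np.float64(0.716), np.float64(-0.15), 0.25, 23.5) -> [-0.0, 0.166, 0.176, -0.41] rows 5
(np.float64(0.716), np.float64(-0.15), 0.151, 23.5) -> [0.099, 0.0, 0.0, -0.0] rows 2
(np.float64(0.716), np.float64(-0.15), 0.25, 23.5) -> [-0.099, 0.0, 0.0, -0.0] rows 2
(0.55, 0.101, 0.08, 0) -> [0.17, -0.052, -0.296, 0.41] rows 7
(0.55, 0.101, 0.012, 0) -> [0.068, 0.0, 0.0, -0.0] rows 2
(0.55, 0.101, 0.25, 0) -> [-0.238, 0.0, 0.0, -0.0] rows 5
(np.float64(0.699), np.float64(-0.111), 0.25, 23.5) -> [-0.0, 0.149, 0.212, -0.41] rows 6
(np.float64(0.699), np.float64(-0.111), 0.151, 23.5) -> [0.099, 0.0, 0.0, -0.0] rows 2
(np.float64(0.699), np.float64(-0.111), 0.25, 23.5) -> [-0.099, 0.0, 0.0, -0.0] rows 2
```

{"api": "step_arm", "payload": {"motion": [[0.215,0.055,-0.028,0.01,0,0,0.42],[0.215,0.055,-0.028,0.01,0,0,0.42],[0.215,0.055,-0.028,0.01,0,0,0.42],[0.215,0.055,-0.028,0.01,0,0,0.42],[0.215,0.055,-0.028,0.01,0,0,0.42],[0.215,0.055,-0.028,0.01,0,0,0.42],[0.215,0.055,-0.028,0.01,0,0,0.42],[0.215,0.055,-0.028,0.01,0,0,0.42],[0.215,0.055,-0.028,0.01,0,0,0.42]], "grip_force": 45}}

```text
t: 2.25
ee_pos: [0.5417, -0.0662, 0.0805]
tcp_rot: [[0.003, 1.0, -0.011], [-0.001, -0.011, -1.0], [-1.0, 0.003, 0.001]]
contact_force: [0.8, -0.3, -0.8]
grip_width: 0.0494
```

{"api": "step_arm", "payload": {"motion": [[0,0.004,-0.013,0.01,0,0,0.42],[0.04,0.004,-0.013,-0.01,0,0,0.42],[0.068,0.004,-0.013,-0.01,0,0,0.42],[0.068,0.004,-0.013,-0.01,0,0,0.42],[0.068,0.004,-0.013,-0.01,0,0,1],[0.068,0.004,-0.013,-0.01,0,0,1],[0.068,0.004,-0.013,-0.01,0,0,1],[0.068,0.004,-0.013,-0.01,0,0,1],[0.068,0.004,-0.013,-0.01,0,0,1]]}}

```text
t: 3.15
ee_pos: [0.5465, -0.0527, 0.0128]
tcp_rot: [[0.003, 1.0, -0.0], [-0.0, -0.0, -1.0], [-1.0, 0.003, 0.0]]
contact_force: [-1.5, 0.2, 7.7]
grip_width: 0.0217
```

{"api": "step_arm", "payload": {"motion": [[-0.238,0,0,0,0,0,1],[-0.238,0,0,0,0,0,1],[-0.238,0,0,0,0,0,1],[-0.238,0,0,0,0,0,1],[-0.238,0,0,0,0,0,1],[-0.238,0,0,0,0,0,1],[-0.238,0,0,0,0,0,1]]}}

```text
t: 3.85
ee_pos: [0.5452, -0.0528, 0.2501]
tcp_rot: [[0.002, 1.0, -0.0], [-0.001, -0.0, -1.0], [-1.0, 0.002, 0.001]]
contact_force: [-0.7, -0.4, -1.5]
grip_width: 0.0215
```

{"api": "step_arm", "payload": {"motion": [[0,0.188,0.137,-0.41,0,0,1],[0,0.188,0.137,-0.41,0,0,1],[0,0.188,0.137,-0.41,0,0,1],[0,0.188,0.137,-0.41,0,0,1],[0,0.188,0.137,-0.41,0,0,1],[0,0.188,0.137,-0.41,0,0,1],[0,0.188,0.137,-0.41,0,0,1],[0,0.188,0.137,-0.41,0,0,1]]}}

```text
t: 4.65
ee_pos: [0.7319, -0.188, 0.2477]
tcp_rot: [[-0.002, 0.916, 0.4], [0.001, 0.4, -0.916], [-1.0, -0.002, -0.002]]
contact_force: [-0.2, -0.4, -2.1]
grip_width: 0.0217
```

```bash
python3 - <<'E'
from h import *
plan((.733,-.19,.151,23.5))
W=camera_model('wrist');im=snap('wrist','w2.png')
import pickle;pickle.dump(W,open('w2.pkl','wb'))
E
```

```text
at [ 0.7319 -0.188   0.2477] 23.59 w 0.0217 t 4.65 F [-0.2 -0.4 -2.1]
(0.733, -0.19, 0.151, 23.5) -> [0.097, 0.0, 0.002, 0.002] rows 2
```

View pics/w2.png

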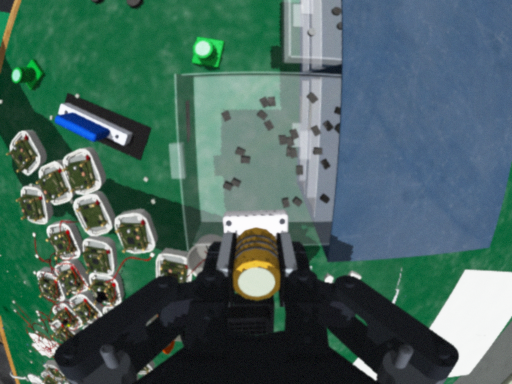

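```bash
python3 - <<'E'
from h import *
np.set_printoptions(precision=4,suppress=True)
W=__import__('pickle').load(open('w2.pkl','rb'))
s=np.array([.705,-.155]);X=np.array([.917,.399]);Y=np.array([-.399,.917])
for n,p,z in [('FLout',(177,74),.19),('FLin',(192,75),.19),('wall L',(260,73),.18),('wall R',(215,247),.18),('wall R2',(315,246),.18),('cab',(342,70),.199),('cab2',(336,230),.199),('floorFL',(196,76),.135)]:
    q=onz(W,*p,z,True)[:2];print(n,q,(q-s)@X,(q-s)@Y)
E
```

```text
FLout [ 0.6447 -0.1217] -0.042004470862515395 0.05456812146906449
FLin [ 0.6548 -0.1188] -0.03157010811595317 0.053264326942856446
wall L [ 0.6963 -0.0999] 0.013968445815578791 0.054001064819733754
wall R [ 0.717  -0.2388] -0.022419859916888673 -0.08166721336917435
wall R2 [ 0.7924 -0.2053] 0.06010600955771332 -0.08096121013272305
cab [ 0.7434 -0.076 ] 0.06669789930983427 0.057127490908498765
cab2 [ 0.7923 -0.1786] 0.07060091286599776 -0.05644696265390955
floorFL [ 0.6465 -0.1206] -0.03991651826895509 0.054901307008717815
```

```bash
python3 - <<'E'
from h import *
np.set_printoptions(precision=4,suppress=True)
W=__import__('pickle').load(open('w2.pkl','rb'));T=camera_model('top');S=camera_model('scene')
s=np.array([.705,-.155]);X=np.array([.917,.399]);Y=np.array([-.399,.917])
t=lambda x,y:(225+x/3.747,100+y/3.75)
ss=lambda x,y:(185+x/3.5,105+y/3.5)
P=lambda n,q:print(n,q[:2],(q[:2]-s)@X,(q[:2]-s)@Y)
P('wrist cabFR',onz(W,331,259,.199,True))
P('top cabFR',onz(T,*t(478,8),.199)); P('scene cabFR',onz(S,*ss(370,58),.199))
P('top FL',onz(T,*t(375,212),.19));P('top FR',onz(T,*t(524,143),.19));P('sc FR',onz(S,*ss(465,97),.19))
P('top wallL',onz(T,*t(332,130),.18))
P('w tcp-check base edge mid',onz(W,256,214,.236+.010-.002,True))
E
```

```text
wrist cabFR [ 0.8016 -0.2024] 0.06968122517189812 -0.08200375018295997
top cabFR [ 0.7919 -0.2021] 0.0609007592622544 -0.07789444431887946
scene cabFR [ 0.7936 -0.2   ] 0.06331019941498314 -0.0766616778886855
top FL [ 0.6358 -0.118 ] -0.04868131345923743 0.06156975920529056
top FR [ 0.6868 -0.2356] -0.04884472762873689 -0.06661211107840527
sc FR [ 0.6846 -0.2336] -0.05008151821826701 -0.0639838938065387
top wallL [ 0.7033 -0.0882] 0.025094966365107423 0.06190074484744703
w tcp-check base edge mid [ 0.7244 -0.1712] 0.011363686780519359 -0.022616365816608242
```

{"api": "step_arm", "payload": {"motion": [[0.05,0,0.001,0,0,0,1],[0.097,0,0.001,0,0,0,1],[0.097,0,0.001,0,0,0,1],[0.097,0,0.001,0,0,0,1],[0.097,0,0.001,0,0,0,0.5],[0.097,0,0.001,0,0,0,0.5],[0.097,0,0.001,0,0,0,0.5],[0.05,0,0.001,0,0,0,0.5],[-0.01,0,0.001,0,0,0,0.5],[-0.01,0,0.001,0,0,0,0.5]]}}

```text
t: 5.7
ee_pos: [0.7364, -0.1905, 0.2667]
tcp_rot: [[0.011, 0.917, 0.398], [-0.001, 0.398, -0.917], [-1.0, 0.009, 0.005]]
contact_force: [0.5, 1.0, 0.4]
grip_width: 0.0429
```

```bash
python3 - <<'E'
from h import *
T=snap('top','t1.png')
W=camera_model('wrist');im=snap('wrist','w3.png')
cv2.imwrite('pics/w3c.png',im[:260,120:420,::-1])
s=np.array([.705,-.155]);X=np.array([.917,.399]);Y=np.array([-.399,.917])
q={k:s+.012*X+y*Y for k,y in zip('BA',(-.002,.037))}
w=[]
for k,m in dict(B=(.550,.0275),A=(.550,.101)).items():
    w+=[(*m,.09,0),(*m,.012,0),(*m,.25,0),(*q[k].round(3),.25,23.5),(*q[k].round(3),.151,23.5),(*q[k].round(3),.26,23.5)]
plan(*w)
E
```

```text
at [ 0.7348 -0.1905  0.2622] 23.48 w 0.0431 t 5.8 F [-0.9 -0.6  0. ]
(0.55, 0.0275, 0.09, 0) -> [0.172, -0.083, -0.274, 0.41] rows 7
(0.55, 0.0275, 0.012, 0) -> [0.078, 0.0, 0.0, -0.0] rows 2
(0.55, 0.0275, 0.25, 0) -> [-0.238, 0.0, 0.0, -0.0] rows 5
(np.float64(0.717), np.float64(-0.152), 0.25, 23.5) -> [-0.0, 0.167, 0.179, -0.41] rows 5
(np.float64(0.717), np.float64(-0.152), 0.151, 23.5) -> [0.099, 0.0, 0.0, -0.0] rows 2
(np.float64(0.717), np.float64(-0.152), 0.26, 23.5) -> [-0.109, 0.0, 0.0, -0.0] rows 3
(0.55, 0.101, 0.09, 0) -> [0.17, -0.052, -0.299, 0.41] rows 7
(0.55, 0.101, 0.012, 0) -> [0.078, 0.0, 0.0, -0.0] rows 2
(0.55, 0.101, 0.25, 0) -> [-0.238, 0.0, 0.0, -0.0] rows 5
(np.float64(0.701), np.float64(-0.116), 0.25, 23.5) -> [-0.0, 0.151, 0.217, -0.41] rows 6
(np.float64(0.701), np.float64(-0.116), 0.151, 23.5) -> [0.099, 0.0, 0.0, -0.0] rows 2
(np.float64(0.701), np.float64(-0.116), 0.26, 23.5) -> [-0.109, 0.0, 0.0, -0.0] rows 3
```

View pics/w3c.png

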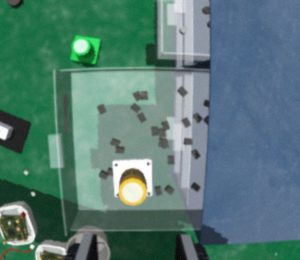

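{"api": "step_arm", "payload": {"motion": [[0.01,-0.083,-0.274,0.41,0,0,0.42],[0.01,-0.083,-0.274,0.41,0,0,0.42],[0.01,-0.083,-0.274,0.41,0,0,0.42],[0.01,-0.083,-0.274,0.41,0,0,0.42],[0.172,-0.083,-0.274,0.41,0,0,0.42],[0.172,-0.083,-0.274,0.41,0,0,0.42],[0.172,-0.083,-0.274,0.41,0,0,0.42],[0.172,-0.083,-0.274,0.41,0,0,0.42],[0.172,-0.083,-0.274,0.41,0,0,0.42],[0.172,-0.083,-0.274,0.41,0,0,0.42],[0.172,-0.083,-0.274,0.41,0,0,0.42]]}}

```text
t: 6.9
ee_pos: [0.5497, 0.0268, 0.088]
tcp_rot: [[0.003, 1.0, -0.001], [-0.0, -0.001, -1.0], [-1.0, 0.003, 0.0]]
contact_force: [0.2, -0.1, -0.1]
grip_width: 0.0497
```

```bash
python3 - <<'E'
from h import *
np.set_printoptions(precision=4,suppress=True)
plan((.552,.0275,.012,0))
W=camera_model('wrist');im=snap('wrist','w4.png')
hsv=cv2.cvtColor(im,cv2.COLOR_RGB2HSV)
for nm,m,z,lo in [('brass',(hsv[...,0]>10)&(hsv[...,0]<28)&(hsv[...,1]>80)&(hsv[...,2]>100),.03,200)]:
    n,l,st,ce=cv2.connectedComponentsWithStats(m.astype('uint8'))
    for i in range(1,n):
        if st[i,4]>lo: print(nm,ce[i].round(),st[i],onz(W,*ce[i],z,True)[:2])
E
```

```text
at [0.5497 0.0268 0.088 ] -0.09 w 0.0497 t 6.9 F [ 0.2 -0.1 -0.1]
(0.552, 0.0275, 0.012, 0) -> [0.076, 0.002, -0.001, -0.001] rows 2
brass [260. 102.] [242  84  36  37 461] [0.5524 0.102 ]
brass [ 21. 259.] [   0  180   59  164 1059] [ 0.3023 -0.0381]
brass [259. 204.] [242 182  36  46 663] [0.5517 0.0287]
```

{"api": "step_arm", "payload": {"motion": [[0.04,0.002,-0.001,0,0,0,0.42],[0.076,0.002,-0.001,0,0,0,0.42],[0.076,0.002,-0.001,0,0,0,0.42],[0.076,0.002,-0.001,0,0,0,1],[0.076,0.002,-0.001,0,0,0,1],[0.076,0.002,-0.001,0,0,0,1],[0.076,0.002,-0.001,0,0,0,1],[0.076,0.002,-0.001,0,0,0,1]]}}

```text
t: 7.75
ee_pos: [0.552, 0.0287, 0.0131]
tcp_rot: [[0.004, 1.0, -0.0], [-0.0, -0.0, -1.0], [-1.0, 0.004, 0.0]]
contact_force: [0.0, -0.8, 8.0]
grip_width: 0.0214
```

{"api": "step_arm", "payload": {"motion": [[-0.24,0,0,0,0,0,1],[-0.24,0,0,0,0,0,1],[-0.24,0,0,0,0,0,1],[-0.24,0,0,0,0,0,1],[-0.24,0,0,0,0,0,1],[-0.24,0.165,0.181,-0.41,0,0,1],[-0.24,0.165,0.181,-0.41,0,0,1],[-0.24,0.165,0.181,-0.41,0,0,1],[-0.24,0.165,0.181,-0.41,0,0,1],[-0.24,0.165,0.181,-0.41,0,0,1],[-0.24,0.165,0.181,-0.41,0,0,1],[-0.24,0.165,0.181,-0.41,0,0,1]]}}

```text
t: 8.95
ee_pos: [0.715, -0.1531, 0.251]
tcp_rot: [[0.0, 0.918, 0.397], [0.001, 0.397, -0.918], [-1.0, 0.0, -0.0]]
contact_force: [0.4, -0.2, -0.8]
grip_width: 0.022
```

{"api": "step_arm", "payload": {"motion": [[0.05,0.001,0,0,0,0,1],[0.1,0.001,0,0,0,0,1],[0.1,0.001,0,0,0,0,1],[0.1,0.001,0,0,0,0,1],[0.1,0.001,0,0,0,0,0.5],[0.1,0.001,0,0,0,0,0.5],[0.1,0.001,0,0,0,0,0.5],[0.05,0.001,0,0,0,0,0.5],[0,0.001,0,0,0,0,0.5],[0,0.001,0,0,0,0,0.5],[0,0.001,0,0,0,0,0.5]]}}

```text
t: 10.05
ee_pos: [0.7167, -0.1518, 0.2528]
tcp_rot: [[0.003, 0.917, 0.399], [-0.001, 0.399, -0.917], [-1.0, 0.003, 0.002]]
contact_force: [0.3, 0.3, -0.3]
grip_width: 0.0427
```

```bash
python3 - <<'E'
from h import *
plan((.552,.102,.09,0))
E
```

```text
at [ 0.7167 -0.1518  0.2528] 23.49 w 0.0427 t 10.05 F [ 0.3  0.3 -0.3]
(0.552, 0.102, 0.09, 0) -> [0.163, -0.05, -0.298, 0.41] rows 7
```

{"api": "step_arm", "payload": {"motion": [[0,-0.05,-0.298,0.41,0,0,0.42],[0,-0.05,-0.298,0.41,0,0,0.42],[0,-0.05,-0.298,0.41,0,0,0.42],[0,-0.05,-0.298,0.41,0,0,0.42],[0,-0.05,-0.298,0.41,0,0,0.42],[0.163,-0.05,-0.298,0.41,0,0,0.42],[0.163,-0.05,-0.298,0.41,0,0,0.42],[0.163,-0.05,-0.298,0.41,0,0,0.42],[0.163,-0.05,-0.298,0.41,0,0,0.42],[0.163,-0.05,-0.298,0.41,0,0,0.42],[0.163,-0.05,-0.298,0.41,0,0,0.42],[0.163,-0.05,-0.298,0.41,0,0,0.42]]}}

```text
t: 11.25
ee_pos: [0.5526, 0.101, 0.0891]
tcp_rot: [[0.002, 1.0, -0.001], [0.0, -0.001, -1.0], [-1.0, 0.002, -0.0]]
contact_force: [-0.1, 0.6, 0.5]
grip_width: 0.0499
```

```bash
python3 - <<'E'
from h import *
np.set_printoptions(precision=4,suppress=True)
plan((.552,.102,.012,0))
W=camera_model('wrist');im=snap('wrist','w5.png')
hsv=cv2.cvtColor(im,cv2.COLOR_RGB2HSV)
m=(hsv[...,0]>10)&(hsv[...,0]<28)&(hsv[...,1]>80)&(hsv[...,2]>100)
n,l,st,ce=cv2.connectedComponentsWithStats(m.astype('uint8'))
for i in range(1,n):
    if st[i,4]>200: print(ce[i].round(),st[i],onz(W,*ce[i],.03,True)[:2])
E
```

```text
at [0.5526 0.101  0.0891] -0.06 w 0.0499 t 11.25 F [-0.1  0.6  0.5]
(0.552, 0.102, 0.012, 0) -> [0.077, -0.001, -0.001, -0.001] rows 2
[254. 204.] [238 182  34  46 634] [0.5513 0.1026]
[ 22. 265.] [   0  184   58  161 1138] [0.3025 0.0277]
```

{"api": "step_arm", "payload": {"motion": [[0.04,-0.001,-0.001,0,0,0,0.42],[0.077,-0.001,-0.001,0,0,0,0.42],[0.077,-0.001,-0.001,0,0,0,0.42],[0.077,-0.001,-0.001,0,0,0,1],[0.077,-0.001,-0.001,0,0,0,1],[0.077,-0.001,-0.001,0,0,0,1],[0.077,-0.001,-0.001,0,0,0,1],[0.077,-0.001,-0.001,0,0,0,1]]}}

```text
t: 12.1
ee_pos: [0.5522, 0.1029, 0.0132]
tcp_rot: [[0.004, 1.0, -0.0], [0.001, -0.0, -1.0], [-1.0, 0.004, -0.001]]
contact_force: [-0.7, -0.9, 7.9]
grip_width: 0.0216
```

{"api": "step_arm", "payload": {"motion": [[-0.24,0,0,0,0,0,1],[-0.24,0,0,0,0,0,1],[-0.24,0,0,0,0,0,1],[-0.24,0,0,0,0,0,1],[-0.24,0,0,0,0,0,1],[-0.24,0.149,0.218,-0.48,0,0,1],[-0.24,0.149,0.218,-0.48,0,0,1],[-0.24,0.149,0.218,-0.48,0,0,1],[-0.24,0.149,0.218,-0.48,0,0,1],[-0.24,0.149,0.218,-0.48,0,0,1],[-0.24,0.149,0.218,-0.48,0,0,1],[-0.24,0.149,0.218,-0.48,0,0,1]]}}

```text
t: 13.3
ee_pos: [0.6999, -0.1194, 0.2511]
tcp_rot: [[0.001, 0.889, 0.457], [-0.001, 0.457, -0.889], [-1.0, 0.0, 0.002]]
contact_force: [-0.1, 0.3, -1.8]
grip_width: 0.0213
```

```bash
python3 - <<'E'
from h import *
plan((.701,-.116,.151,27.5))
W=camera_model('wrist');im=snap('wrist','w6.png')
cv2.imwrite('pics/w6c.png',im[:330,120:420,::-1])
E
```

```text
at [ 0.6999 -0.1194  0.2511] 27.21 w 0.0213 t 13.3 F [-0.1  0.3 -1.8]
(0.701, -0.116, 0.151, 27.5) -> [0.1, 0.003, -0.003, -0.005] rows 3
```

View pics/w6c.png

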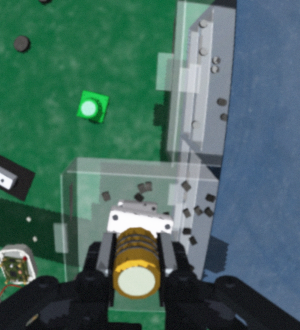

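{"api": "step_arm", "payload": {"motion": [[0.05,0.001,-0.002,0,0,0,1],[0.1,0.001,-0.002,0,0,0,1],[0.1,0.001,-0.002,0,0,0,1],[0.1,0.001,-0.002,0,0,0,1],[0.1,0.001,-0.002,0,0,0,0.5],[0.1,0.001,-0.002,0,0,0,0.5],[0.1,0.001,-0.002,0,0,0,0.5],[0.05,0.001,-0.002,0,0,0,0.5],[-0.03,0.001,-0.002,0,0,0,0.5],[-0.03,0.001,-0.002,0,0,0,0.5],[-0.03,0.001,-0.1,0,0,0,0.5],[-0.03,0.001,-0.1,0,0,0,0.5]]}}

```text
t: 14.55
ee_pos: [0.6533, -0.0238, 0.2832]
tcp_rot: [[0.004, 0.887, 0.462], [0.001, 0.462, -0.887], [-1.0, 0.003, 0.001]]
contact_force: [-0.3, 0.8, -0.3]
grip_width: 0.0427
```

```bash
python3 - <<'E'
from h import *
np.set_printoptions(precision=4,suppress=True)
plan((.50,-.236,.1,0))
T=snap('top','t2.png');W=camera_model('wrist');im=snap('wrist','w7.png')
__import__('pickle').dump(W,open('w7.pkl','wb'))
S=snap('scene','s2.png')
t=cv2.resize(T[95:265,205:375,::-1],(510,510),interpolation=cv2.INTER_CUBIC)
cv2.imwrite('pics/t2c.png',np.hstack([t,cv2.resize(S[105:275,230:345,::-1],(290,510))[:, :290]]))
E
```

```text
at [ 0.6533 -0.0238  0.2832] 27.51 w 0.0427 t 14.55 F [-0.3  0.8 -0.3]
(0.5, -0.236, 0.1, 0) -> [0.183, -0.234, 0.117, 0.48] rows 7
```

View pics/t2c.png

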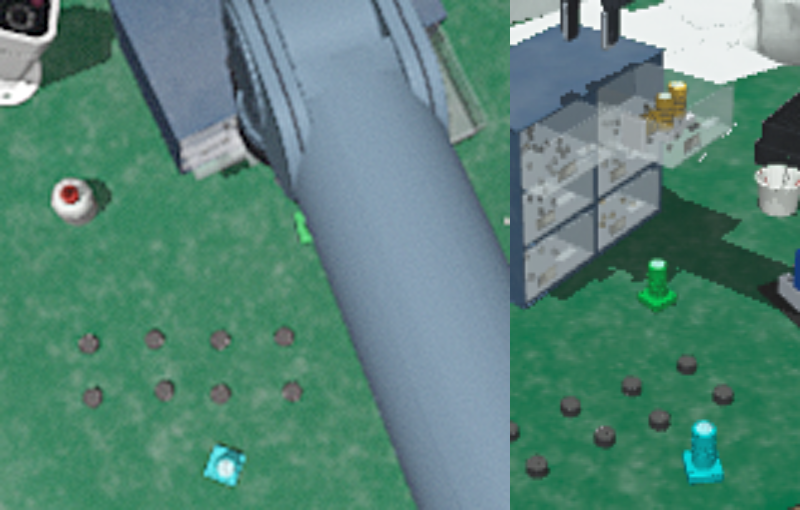

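```bash
python3 - <<'E'
from h import *
plan((.50,-.235,.25,-92.5),(.50,-.235,.15,-92.5))
E
```

```text
at [ 0.6519 -0.0195  0.2828] 28.07 w 0.0427 t 14.7 F [ 0.4 -0.4 -0.1]
(0.5, -0.235, 0.25, -92.5) -> [0.033, -0.235, 0.119, 2.104] rows 15
(0.5, -0.235, 0.15, -92.5) -> [0.1, -0.0, 0.0, -0.0] rows 2
```

{"api": "step_arm", "payload": {"motion": [[0.03,-0.235,0.119,2.104,0,0,0.5],[0.03,-0.235,0.119,2.104,0,0,0.5],[0.03,-0.235,0.119,2.104,0,0,0.5],[0.03,-0.235,0.119,2.104,0,0,0.5],[0.03,-0.235,0.119,2.104,0,0,0.5],[0.03,-0.235,0.119,2.104,0,0,0.5],[0.03,-0.235,0.119,2.104,0,0,0.5],[0.03,-0.235,0.119,2.104,0,0,0.5],[0.03,-0.235,0.119,2.104,0,0,0.5],[0.03,-0.235,0.119,2.104,0,0,0.5],[0.03,-0.235,0.119,2.104,0,0,0.5],[0.03,-0.235,0.119,2.104,0,0,0.5]]}}

```text
t: 15.9
ee_pos: [0.5004, -0.24, 0.2514]
tcp_rot: [[0.001, 0.243, -0.97], [-0.0, -0.97, -0.243], [-1.0, 0.0, -0.001]]
contact_force: [-0.1, 0.1, 0.4]
grip_width: 0.0429
```

```bash
python3 - <<'E'
from h import *
plan((.50,-.235,.14,-92.5))
E
```

```text
at [ 0.5004 -0.24    0.2514] -75.93 w 0.0429 t 15.9 F [-0.1  0.1  0.4]
(0.5, -0.235, 0.14, -92.5) -> [0.111, -0.005, -0.001, 0.289] rows 3
```

{"api": "step_arm", "payload": {"motion": [[0.05,-0.005,0,0.289,0,0,0.5],[0.11,-0.005,0,0.289,0,0,0.5],[0.11,-0.005,0,0.289,0,0,0.5],[0.11,-0.005,0,0.289,0,0,0.5],[0.11,-0.005,0,0.289,0,0,0.5]]}}

```text
t: 16.4
ee_pos: [0.5007, -0.2361, 0.1429]
tcp_rot: [[0.003, -0.035, -0.999], [-0.001, -0.999, 0.035], [-1.0, 0.001, -0.003]]
contact_force: [1.7, -0.0, 0.5]
grip_width: 0.0428
```

```bash
python3 - <<'E'
from h import *
np.set_printoptions(precision=4,suppress=True)
plan((.50,-.235,.03,-92.5))
W=camera_model('wrist');im=snap('wrist','w8.png')
__import__('pickle').dump(W,open('w8.pkl','wb'))
hsv=cv2.cvtColor(im,cv2.COLOR_RGB2HSV)
m=((hsv[...,0]>105)&(hsv[...,0]<125)&(hsv[...,1]>180)).astype('uint8')
n,l,st,ce=cv2.connectedComponentsWithStats(m)
i=1+st[1:,4].argmax();print(st[i],ce[i])
r=cv2.minAreaRect(np.argwhere(l==i)[:,::-1].astype('float32'));print(r)
for p in cv2.boxPoints(r):print(p,onz(W,*p,.066,True)[:2])
E
```

```text
at [ 0.5007 -0.2361  0.1429] -92.02 w 0.0428 t 16.4 F [ 1.7 -0.   0.5]
(0.5, -0.235, 0.03, -92.5) -> [0.113, -0.001, 0.001, 0.008] rows 3
[ 248  144   13   88 1078] [253.8423 187.6586]
((254.0, 187.5), (87.0, 12.0), 90.0)
[248. 144.] [ 0.5436 -0.2314]
[260. 144.] [ 0.5432 -0.2404]
[260. 231.] [ 0.4706 -0.2381]
[248. 231.] [ 0.471  -0.2282]
```

View pics/w8.png

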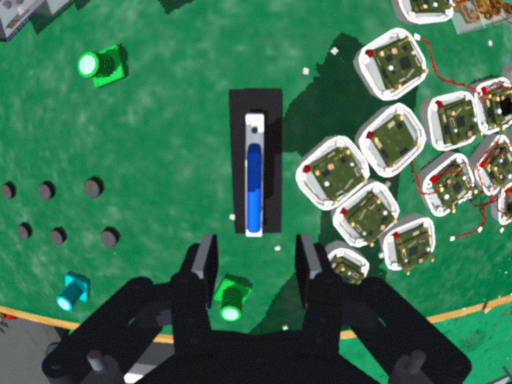

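{"api": "step_arm", "payload": {"motion": [[0.05,-0.002,-0.002,0,0,0,0.5],[0.1,-0.002,-0.002,0,0,0,0.5],[0.113,-0.002,-0.002,0,0,0,0.5],[0.113,-0.002,-0.002,0,0,0,0.5],[0.113,-0.002,-0.002,0,0,0,1],[0.113,-0.002,-0.002,0,0,0,1],[0.113,-0.002,-0.002,0,0,0,1],[0.113,-0.002,-0.002,0,0,0,1],[0.113,-0.002,-0.002,0,0,0,1]], "grip_force": 90}}

```text
t: 17.35
ee_pos: [0.5033, -0.2346, 0.0305]
tcp_rot: [[0.004, -0.038, -0.999], [-0.002, -0.999, 0.038], [-1.0, 0.002, -0.004]]
contact_force: [-1.2, -0.3, 7.5]
grip_width: 0.0111
```

```bash
python3 - <<'E'
from h import *
np.set_printoptions(precision=4,suppress=True)
W=__import__('pickle').load(open('w8.pkl','rb'))
for p in [(231,89),(281,89),(281,233),(234,233)]: print(onz(W,*p,.003,True)[:2])
for p in [(246,114),(264,114),(262,236),(246,236)]: print('bar',onz(W,*p,.023,True)[:2])
im=snap('top','t3.png')
T=camera_model('top');hsv=cv2.cvtColor(im,cv2.COLOR_RGB2HSV)
m=((hsv[...,2]<95)&(hsv[...,1]<110)).astype('uint8');m[:200]=0;m[240:]=0;m[:,:222]=0;m[:,320:]=0
n,l,st,ce=cv2.connectedComponentsWithStats(m)
for i in range(1,n):
    if st[i,4]>6: print(ce[i].round(1),st[i,4],onz(T,*ce[i],.007)[:2])
# bay via contours, inner mark
plan((.46,.05,.12,-90))
E
```

```text
[ 0.5854 -0.2156]
[ 0.5837 -0.2623]
[ 0.4346 -0.2604]
[ 0.4364 -0.21  ]
bar [ 0.5626 -0.2293]
bar [ 0.562  -0.2451]
bar [ 0.4426 -0.2398]
bar [ 0.4432 -0.2238]
[261. 223.] 7 [0.4423 0.0771]
at [ 0.5034 -0.2346  0.0305] -92.2 w 0.0109 t 17.4 F [-0.3  0.8  6.4]
(0.46, 0.05, 0.12, -90) -> [-0.09, -0.283, 0.054, -0.038] rows 7
```

{"api": "step_arm", "payload": {"motion": [[-0.05,0,0,0,0,0,1],[-0.09,0,0,0,0,0,1],[-0.09,-0.1,0.02,-0.02,0,0,1],[-0.09,-0.283,0.054,-0.038,0,0,1],[-0.09,-0.283,0.054,-0.038,0,0,1],[-0.09,-0.283,0.054,-0.038,0,0,1],[-0.09,-0.283,0.054,-0.038,0,0,1],[-0.09,-0.283,0.054,-0.038,0,0,1],[-0.09,-0.283,0.054,-0.038,0,0,1],[-0.09,-0.283,0.054,-0.038,0,0,1],[-0.09,-0.283,0.054,-0.038,0,0,1]]}}

```text
t: 18.5
ee_pos: [0.4587, 0.0498, 0.1184]
tcp_rot: [[0.001, -0.002, -1.0], [-0.001, -1.0, 0.002], [-1.0, 0.001, -0.001]]
contact_force: [-0.5, -0.4, -1.5]
grip_width: 0.0111
```

```bash
cat >> h.py <<'E'
def caps(name='wrist',f=None,lim=60,lo=25,hi=900,box=(.36,.64,-.15,.40)):
    C=camera_model(name);im=snap(name,f) if f else grab_frame(name);fish=name=='wrist'
    m=(im.max(2)<lim).astype('uint8')
    n,l,st,ce=cv2.connectedComponentsWithStats(m);out=[]
    for i in range(1,n):
        q=onz(C,*ce[i],.007,fish)
        if lo<st[i,4]<hi and max(st[i,2],st[i,3])<2.2*min(st[i,2],st[i,3]) and box[0]<q[0]<box[1] and box[2]<q[1]<box[3]: out.append((q[0].round(4),q[1].round(4),ce[i].round().astype(int).tolist(),int(st[i,4])))
    return sorted(out,key=lambda a:-a[1])
E
python3 - <<'E'
from h import *
plan((.46,.05,.0285,-90))
for c in caps('wrist','w9.png',80):print(c)
E
```

```text
at [0.4587 0.0498 0.1184] -90.11 w 0.0111 t 18.5 F [-0.5 -0.4 -1.5]
(0.46, 0.05, 0.0285, -90) -> [0.09, -0.0, -0.001, -0.002] rows 2
(np.float64(0.4959), np.float64(0.1599), [136, 145], 144)
(np.float64(0.4377), np.float64(0.1575), [145, 204], 132)
(np.float64(0.5015), np.float64(0.0868), [213, 137], 113)
(np.float64(0.4451), np.float64(0.0791), [224, 197], 122)
(np.float64(0.4401), np.float64(-0.0554), [365, 202], 112)
```

View pics/w9.png

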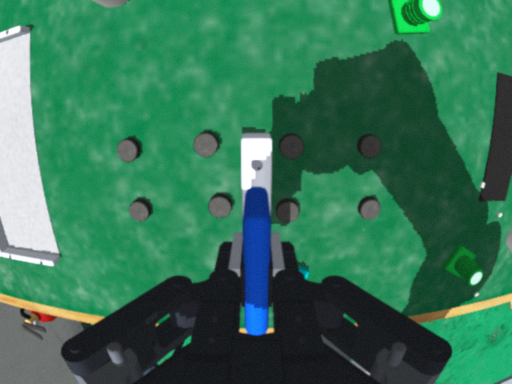

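{"api": "step_arm", "payload": {"motion": [[0.04,0.002,-0.003,0,0,0,1],[0.08,0.002,-0.003,0,0,0,1],[0.0895,0.002,-0.003,0,0,0,1],[0.0895,0.002,-0.003,0,0,0,1],[0.0895,0.002,-0.003,0,0,0,1]]}}

```text
t: 19.05
ee_pos: [0.4616, 0.0483, 0.0289]
tcp_rot: [[0.0, -0.002, -1.0], [-0.0, -1.0, 0.002], [-1.0, 0.0, -0.0]]
contact_force: [0.2, -1.1, -2.7]
grip_width: 0.0111
```

{"api": "step_arm", "payload": {"motion": [[0,-0.008,0,0,0,0,1],[0,-0.018,0,0,0,0,1],[0,-0.03,0,0,0,0,1],[0,-0.042,0,0,0,0,1],[0,-0.054,0,0,0,0,1],[0,-0.066,0,0,0,0,1],[0,-0.078,0,0,0,0,1],[0,-0.09,0,0,0,0,1],[0,-0.102,0,0,0,0,1],[0,-0.114,0,0,0,0,1],[0,-0.122,0,0,0,0,1],[0,-0.126,0,0,0,0,1]]}}

```text
t: 20.25
ee_pos: [0.4611, 0.1764, 0.0283]
tcp_rot: [[0.0, 0.001, -1.0], [0.0, -1.0, -0.001], [-1.0, -0.0, -0.0]]
contact_force: [-0.3, -0.8, -1.9]
grip_width: 0.011
```

```bash
python3 - <<'E'
from h import *
plan((.46,.33,.0285,-90))
im=snap('wrist','w10.png')
s=snap('scene','s3.png')
a=cv2.resize(s[180:310,110:320],(630,390))[:,:,::-1]
cv2.imwrite('pics/s3c.png',a)
E
```

```text
at [0.4611 0.1764 0.0283] -89.95 w 0.011 t 20.25 F [-0.3 -0.8 -1.9]
(0.46, 0.33, 0.0285, -90) -> [-0.0, -0.154, 0.001, 0.001] rows 4
```

View pics/w10.png

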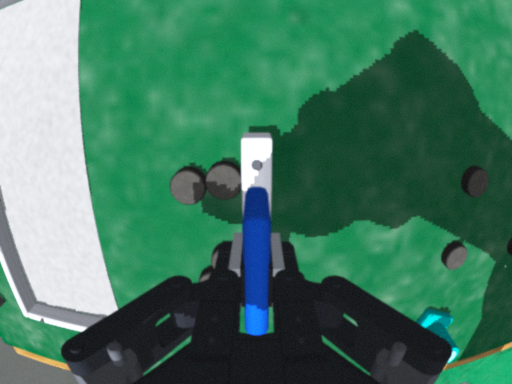

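{"api": "step_arm", "payload": {"motion": [[0,-0.008,0,0,0,0,1],[0,-0.02,0,0,0,0,1],[0,-0.034,0,0,0,0,1],[0,-0.048,0,0,0,0,1],[0,-0.062,0,0,0,0,1],[0,-0.076,0,0,0,0,1],[0,-0.09,0,0,0,0,1],[0,-0.104,0,0,0,0,1],[0,-0.118,0,0,0,0,1],[0,-0.13,0,0,0,0,1],[0,-0.138,0,0,0,0,1],[0,-0.142,0,0,0,0,1]]}}

```text
t: 21.55
ee_pos: [0.4611, 0.3183, 0.0283]
tcp_rot: [[0.0, 0.001, -1.0], [0.0, -1.0, -0.001], [-1.0, -0.0, -0.0]]
contact_force: [-1.3, -0.9, -1.6]
grip_width: 0.0109
```

```bash
python3 - <<'E'
from h import *
np.set_printoptions(precision=4,suppress=True)
plan((.46,.33,.0285,-90))
im=snap('wrist','w11.png');W=camera_model('wrist');__import__('pickle').dump(W,open('w11.pkl','wb'))
s=snap('scene','s4.png')
a=cv2.resize(s[200:320,120:240],(384,384))[:,:,::-1]
cv2.imwrite('pics/m11.png',np.hstack([im[:,:400,::-1],a]))
E
```

```text
at [0.4611 0.3183 0.0283] -89.97 w 0.0109 t 21.55 F [-1.3 -0.9 -1.6]
(0.46, 0.33, 0.0285, -90) -> [-0.0, -0.012, 0.001, 0.001] rows 1
```

View pics/m11.png

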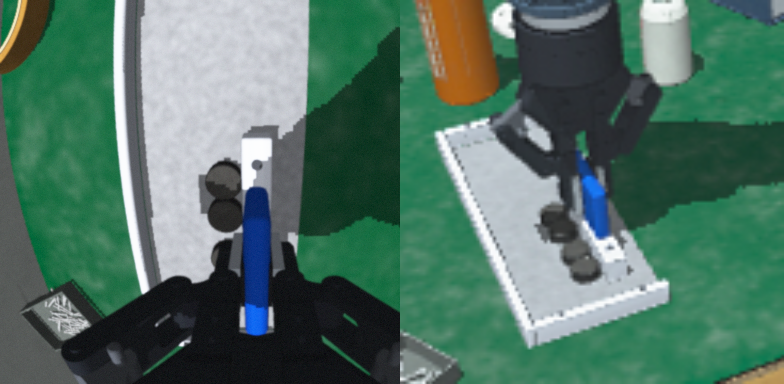

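{"api": "step_arm", "payload": {"motion": [[0,-0.008,0,0,0,0,1],[0,-0.016,0,0,0,0,1],[0,-0.024,0,0,0,0,1],[0,-0.03,0,0,0,0,1],[0,-0.032,0,0,0,0,1]]}}

```text
t: 22.15
ee_pos: [0.461, 0.3505, 0.0283]
tcp_rot: [[0.0, 0.001, -1.0], [0.001, -1.0, -0.001], [-1.0, -0.001, -0.0]]
contact_force: [0.2, 0.9, -2.9]
grip_width: 0.0107
```

{"api": "step_arm", "payload": {"motion": [[0,0.01,0,0,0,0,1],[-0.05,0.012,0,0,0,0,1],[-0.06,0.012,0,0,0,0,1],[-0.06,0.012,0,0,0,0,1],[-0.06,0.15,0,0,0,0,1],[-0.06,0.2,0,0,0,0,1],[-0.06,0.3,0,0,0,0,1],[-0.06,0.38,0,0,0,0,1],[-0.06,0.43,0,0,0,0,1],[-0.06,0.46,0,0,0,0,1],[-0.06,0.46,0,0,0,0,1],[-0.06,0.46,0,0,0,0,1]]}}

```text
t: 23.35
ee_pos: [0.4595, -0.065, 0.0872]
tcp_rot: [[-0.002, -0.0, -1.0], [0.0, -1.0, 0.0], [-1.0, -0.0, 0.002]]
contact_force: [0.7, -0.8, -2.3]
grip_width: 0.0107
```

```bash
python3 - <<'E'
from h import *
np.set_printoptions(precision=4,suppress=True)
plan((.462,-.108,.0285,-90))
im=snap('wrist','w12.png');W=camera_model('wrist');__import__('pickle').dump(W,open('w12.pkl','wb'))
s=snap('top','t12.png')
a=cv2.resize(s[155:260,160:320],(585,384),interpolation=cv2.INTER_CUBIC)[:,:,::-1]
cv2.imwrite('pics/t12c.png',a)
for c in caps('wrist',None,80):print(c)
E
```

```text
at [ 0.4595 -0.065   0.0872] -90.01 w 0.0107 t 23.35 F [ 0.7 -0.8 -2.3]
(0.462, -0.108, 0.0285, -90) -> [0.059, 0.043, -0.003, -0.0] rows 2
(np.float64(0.4392), np.float64(0.0138), [156, 218], 164)
(np.float64(0.4978), np.float64(0.0104), [152, 151], 161)
(np.float64(0.4937), np.float64(-0.0541), [232, 153], 452)
(np.float64(0.4422), np.float64(-0.056), [237, 214], 46)
```

View pics/t12c.png

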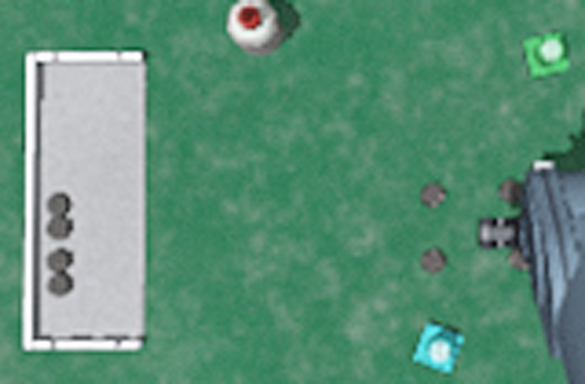

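{"api": "step_arm", "payload": {"motion": [[0,0.036,-0.003,0,0,0,1],[0,0.036,-0.003,0,0,0,1],[0,0.036,-0.003,0,0,0,1],[0.03,0.036,-0.003,0,0,0,1],[0.059,0.036,-0.003,0,0,0,1],[0.059,0.036,-0.003,0,0,0,1],[0.059,0.036,-0.003,0,0,0,1]]}}

```text
t: 24.2
ee_pos: [0.4634, -0.097, 0.0285]
tcp_rot: [[-0.002, 0.002, -1.0], [0.001, -1.0, -0.002], [-1.0, -0.001, 0.002]]
contact_force: [-0.2, -0.5, -2.8]
grip_width: 0.0108
```

{"api": "step_arm", "payload": {"motion": [[0,-0.008,0,0,0,0,1],[0,-0.018,0,0,0,0,1],[0,-0.03,0,0,0,0,1],[0,-0.042,0,0,0,0,1],[0,-0.056,0,0,0,0,1],[0,-0.07,0,0,0,0,1],[0,-0.084,0,0,0,0,1],[0,-0.098,0,0,0,0,1],[0,-0.112,0,0,0,0,1],[0,-0.126,0,0,0,0,1],[0,-0.136,0,0,0,0,1],[0,-0.14,0,0,0,0,1]]}}

```text
t: 25.4
ee_pos: [0.4641, 0.043, 0.0294]
tcp_rot: [[0.0, 0.002, -1.0], [0.001, -1.0, -0.002], [-1.0, -0.001, -0.0]]
contact_force: [-1.2, -0.6, -2.5]
grip_width: 0.011
```

```bash
python3 - <<'E'
from h import *
plan((.462,.305,.0285,-90))
for c in caps('wrist','w13.png',80):print(c)
E
```

```text
at [0.4641 0.043  0.0294] -89.89 w 0.011 t 25.4 F [-1.2 -0.6 -2.5]
(0.462, 0.305, 0.0285, -90) -> [0.001, -0.262, 0.002, 0.002] rows 6
(np.float64(0.5041), np.float64(0.0596), [228, 166], 186)
```

View pics/w13.png

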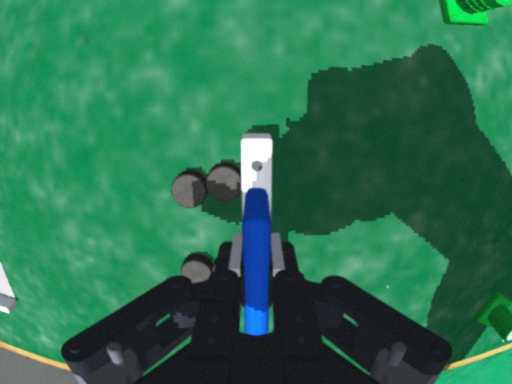

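{"api": "step_arm", "payload": {"motion": [[0,-0.008,0,0,0,0,1],[0,-0.018,0,0,0,0,1],[0,-0.03,0,0,0,0,1],[0,-0.042,0,0,0,0,1],[0,-0.056,0,0,0,0,1],[0,-0.07,0,0,0,0,1],[0,-0.084,0,0,0,0,1],[0,-0.098,0,0,0,0,1],[0,-0.112,0,0,0,0,1],[0,-0.126,0,0,0,0,1],[0,-0.136,0,0,0,0,1],[0,-0.14,0,0,0,0,1]]}}

```text
t: 26.65
ee_pos: [0.4641, 0.1828, 0.0293]
tcp_rot: [[0.0, 0.001, -1.0], [0.001, -1.0, -0.001], [-1.0, -0.001, -0.0]]
contact_force: [-1.0, 0.0, -1.3]
grip_width: 0.011
```

{"api": "step_arm", "payload": {"motion": [[0,-0.008,0.001,0,0,0,1],[0,-0.018,0.001,0,0,0,1],[0,-0.03,0.001,0,0,0,1],[0,-0.042,0.001,0,0,0,1],[0,-0.056,0.001,0,0,0,1],[0,-0.07,0.001,0,0,0,1],[0,-0.084,0.001,0,0,0,1],[0,-0.098,0.001,0,0,0,1],[0,-0.108,0.001,0,0,0,1],[0,-0.116,0.001,0,0,0,1],[0,-0.119,0.001,0,0,0,1],[0,-0.119,0.001,0,0,0,1]]}}

```text
t: 27.85
ee_pos: [0.4631, 0.3005, 0.0292]
tcp_rot: [[-0.0, 0.0, -1.0], [0.0, -1.0, -0.0], [-1.0, -0.0, 0.0]]
contact_force: [-1.1, -0.4, -2.2]
grip_width: 0.0107
```

```bash
python3 - <<'E'
from h import *
plan((.462,.30,.0285,-90))
im=snap('wrist','w14.png')
s=snap('scene','s5.png')
a=cv2.resize(s[200:320,120:240],(384,384))[:,:,::-1]
cv2.imwrite('pics/m14.png',np.hstack([im[:,:400,::-1],a]))
E
```

```text
at [0.4631 0.3005 0.0292] -89.99 w 0.0107 t 27.85 F [-1.1 -0.4 -2.2]
(0.462, 0.3, 0.0285, -90) -> [0.001, 0.0, 0.001, 0.0] rows 1
```

View pics/m14.png

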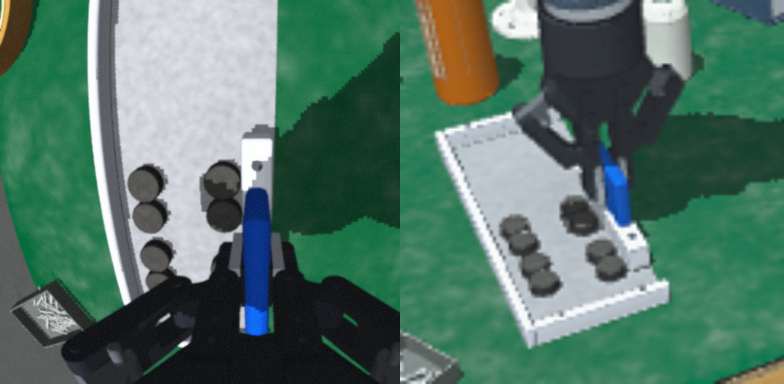

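{"api": "step_arm", "payload": {"motion": [[0.0005,-0.006,0,0,0,0,1],[0.0005,-0.008,0,0,0,0,1],[0.0005,-0.008,0,0,0,0,1],[0.0005,-0.008,0,0,0,0,1],[0.0005,-0.008,0,0,0,0,1],[0.0005,-0.004,0,0,0,0,1],[0.0005,0.004,0,0,0,0,1],[-0.04,0.004,0,0,0,0,1],[-0.08,0.004,0,0,0,0,1],[-0.08,0.004,0,0,0,0,1]]}}

```text
t: 28.95
ee_pos: [0.4666, 0.2974, 0.1141]
tcp_rot: [[0.008, -0.001, -1.0], [0.005, -1.0, 0.001], [-1.0, -0.005, -0.008]]
contact_force: [1.2, -0.0, -2.0]
grip_width: 0.0108
```

```bash
python3 - <<'E'
from h import *
plan((.508,-.236,.105,-92))
E
```

```text
at [0.4666 0.2974 0.1141] -90.08 w 0.0108 t 28.95 F [ 1.2 -0.  -2. ]
(0.508, -0.236, 0.105, -92) -> [0.009, 0.533, -0.042, 0.034] rows 11
```

{"api": "step_arm", "payload": {"motion": [[0,0.533,-0.044,0.034,0,0,1],[0,0.533,-0.044,0.034,0,0,1],[0,0.533,-0.044,0.034,0,0,1],[0,0.533,-0.044,0.034,0,0,1],[0,0.533,-0.044,0.034,0,0,1],[0,0.533,-0.044,0.034,0,0,1],[0,0.533,-0.044,0.034,0,0,1],[0,0.533,-0.044,0.034,0,0,1],[0,0.533,-0.044,0.034,0,0,1],[0,0.533,-0.044,0.034,0,0,1],[0,0.533,-0.044,0.034,0,0,1],[0,0.533,-0.044,0.034,0,0,1]]}}

```text
t: 30.15
ee_pos: [0.5052, -0.2446, 0.1088]
tcp_rot: [[-0.0, -0.043, -0.999], [-0.004, -0.999, 0.043], [-1.0, 0.004, 0.0]]
contact_force: [-0.4, 0.0, -1.3]
grip_width: 0.011
```

```bash
python3 - <<'E'
from h import *
plan((.508,-.236,.105,-92),(.508,-.236,.0315,-92))
im=snap('wrist','w15.png');cv2.imwrite('pics/w15c.png',im[40:340,100:420,::-1])
E
```

```text
at [ 0.5052 -0.2446  0.1088] -92.49 w 0.011 t 30.15 F [-0.4  0.  -1.3]
(0.508, -0.236, 0.105, -92) -> [0.004, -0.009, -0.002, -0.009] rows 1
(0.508, -0.236, 0.0315, -92) -> [0.073, -0.0, 0.0, -0.0] rows 2
```

{"api": "step_arm", "payload": {"motion": [[0,0,0,0,0,0,1],[0,0,0,0,0,0,1],[0,0,0,0,0,0,1]]}}

```text
t: 30.5
ee_pos: [0.5071, -0.2353, 0.1091]
tcp_rot: [[-0.0, -0.032, -0.999], [0.001, -0.999, 0.032], [-1.0, -0.001, 0.0]]
contact_force: [0.6, 0.5, -2.9]
grip_width: 0.0111
```

```bash
python3 - <<'E'
from h import *
plan((.508,-.236,.105,-92),(.508,-.236,.0315,-92))
E
```

```text
at [ 0.5071 -0.2353  0.1091] -91.84 w 0.0111 t 30.5 F [ 0.6  0.5 -2.9]
(0.508, -0.236, 0.105, -92) -> [0.004, 0.001, -0.001, 0.003] rows 1
(0.508, -0.236, 0.0315, -92) -> [0.073, -0.0, 0.0, -0.0] rows 2
```

{"api": "step_arm", "payload": {"motion": [[0.03,0,0,0,0,0,1],[0.06,0,0,0,0,0,1],[0.072,0,0,0,0,0,1],[0.076,0,0,0,0,0,1],[0.078,0,0,0,0,0,1],[0.078,0,0,0,0,0,1],[0.078,0,0,0,0,0,1]]}}

```text
t: 31.2
ee_pos: [0.5079, -0.2371, 0.0323]
tcp_rot: [[0.002, -0.034, -0.999], [-0.001, -0.999, 0.034], [-1.0, 0.001, -0.002]]
contact_force: [-0.0, -0.1, -2.1]
grip_width: 0.0108
```

{"api": "step_arm", "payload": {"motion": [[0.001,0,0,0,0,0,1],[0.002,0,0,0,0,0,1],[0.003,0,0,0,0,0,1],[0.003,0,0,0,0,0,1],[0.003,0,0,0,0,0,1]]}}

```text
t: 31.7
ee_pos: [0.5073, -0.2369, 0.0287]
tcp_rot: [[0.0, -0.034, -0.999], [-0.0, -0.999, 0.034], [-1.0, 0.0, -0.0]]
contact_force: [-1.6, 0.6, 5.6]
grip_width: 0.0106
```

{"api": "step_arm", "payload": {"motion": [[0,0,0,0,0,0,0.5],[0,0,0,0,0,0,0.5],[0,0,0,0,0,0,0.5],[0,0,0,0,0,0,0.5],[-0.03,0,0,0,0,0,0.5],[-0.08,0,0,0,0,0,0.5],[-0.13,0,0,0,0,0,0.5],[-0.13,0,0,0,0,0,0.5],[-0.13,0,0,0,0,0,0.5],[-0.13,0,0,0,0,0,0.5]]}}

```text
t: 32.7
ee_pos: [0.5062, -0.2364, 0.1572]
tcp_rot: [[-0.002, -0.034, -0.999], [0.001, -0.999, 0.034], [-1.0, -0.001, 0.002]]
contact_force: [-0.2, 0.4, -1.2]
grip_width: 0.0424
```

```bash
python3 - <<'E'
from h import *
np.set_printoptions(precision=4,suppress=True)
plan((.35,-.40,.25,-72))
W=camera_model('wrist');im=snap('wrist','w16.png')
hsv=cv2.cvtColor(im,cv2.COLOR_RGB2HSV)
m=((hsv[...,0]>105)&(hsv[...,0]<125)&(hsv[...,1]>180)).astype('uint8')
n,l,st,ce=cv2.connectedComponentsWithStats(m);i=1+st[1:,4].argmax()
r=cv2.minAreaRect(np.argwhere(l==i)[:,::-1].astype('float32'));print(r)
for p in cv2.boxPoints(r):print('grip',onz(W,*p,.066,True)[:2])
# dark pad region around it
d=(im.max(2)<75).astype('uint8');d[260:]=0
n,l,st,ce=cv2.connectedComponentsWithStats(d)
for i in range(1,n):
    if st[i,4]>800:
        rr=cv2.minAreaRect(np.argwhere(l==i)[:,::-1].astype('float32'));print('dark',st[i],[onz(W,*p,.003,True)[:2] for p in cv2.boxPoints(rr)])
wm=((hsv[...,1]<40)&(hsv[...,2]>180)).astype('uint8');n,l,st,ce=cv2.connectedComponentsWithStats(wm)
for i in range(1,n):
    if st[i,4]>100 and 200<ce[i][0]<320: 
        rr=cv2.minAreaRect(np.argwhere(l==i)[:,::-1].astype('float32'));print('white',st[i],[onz(W,*p,.023,True)[:2] for p in cv2.boxPoints(rr)])
E
```

```text
at [ 0.5062 -0.2364  0.1572] -91.96 w 0.0424 t 32.7 F [-0.2  0.4 -1.2]
(0.35, -0.4, 0.25, -72) -> [-0.093, 0.169, 0.151, -0.348] rows 5
((257.0, 183.0), (82.0, 12.0), 90.0)
grip [ 0.5475 -0.2336]
grip [ 0.5472 -0.2431]
grip [ 0.475  -0.2412]
grip [ 0.4753 -0.2307]
dark [  231    30   182   201 10431] [array([ 0.5281, -0.1432]), array([ 0.6791, -0.3178]), array([ 0.5822, -0.4185]), array([ 0.4096, -0.2322])]
dark [303 205  35  55 845] [array([ 0.4554, -0.2756]), array([ 0.4695, -0.3051]), array([ 0.4019, -0.3393]), array([ 0.3858, -0.307 ])]
white [248 113  18  29 360] [array([ 0.5671, -0.2308]), array([ 0.5666, -0.2465]), array([ 0.54  , -0.2457]), array([ 0.5406, -0.2297])]
```

{"api": "step_arm", "payload": {"motion": [[-0.093,0,0.02,-0.348,0,0,0.5],[-0.093,0,0.02,-0.348,0,0,0.5],[-0.093,0.25,0.23,-0.348,0,0,0.5],[-0.093,0.25,0.23,-0.348,0,0,0.5],[-0.093,0.25,0.23,-0.348,0,0,0.5],[-0.093,0.25,0.23,-0.348,0,0,0.5],[-0.093,0.25,0.23,-0.348,0,0,0.5],[-0.093,0.25,0.23,-0.348,0,0,0.5],[-0.093,0.25,0.23,-0.348,0,0,0.5],[-0.093,0.25,0.23,-0.348,0,0,0.5],[-0.093,0.25,0.23,-0.348,0,0,0.5]]}}

```text
t: 33.85
ee_pos: [0.2683, -0.4782, 0.2498]
tcp_rot: [[-0.001, 0.308, -0.951], [0.003, -0.951, -0.308], [-1.0, -0.003, 0.0]]
contact_force: [1.0, -0.2, -0.6]
grip_width: 0.0427
```

```bash
python3 - <<'E'
from h import *
np.set_printoptions(precision=4,suppress=True)
plan()
im=snap('top','t17.png');T=camera_model('top')
b=cv2.resize(im,None,fx=4,fy=4,interpolation=cv2.INTER_CUBIC);hsv=cv2.cvtColor(b,cv2.COLOR_RGB2HSV)
def show(nm,m,z,lo,hi,x0,x1,y0,y1):
    n,l,st,ce=cv2.connectedComponentsWithStats(m.astype('uint8'))
    for i in range(1,n):
        c=(ce[i]+.5)/4-.5;q=onz(T,*c,z)[:2]
        if lo<st[i,4]<hi and x0<q[0]<x1 and y0<q[1]<y1: print(nm,c.round(1),st[i,2:],q,'drawer',((q-[.705,-.155])@[.917,.399]).round(3),((q-[.705,-.155])@[-.399,.917]).round(3))
show('cap',b.max(2)<125,.007,60,2500,.37,.62,.28,.39)
show('stray',(b.max(2)<85)&(hsv[...,1]<120),.007,100,1500,.36,.62,-.15,.28)
show('brass',(hsv[...,0]>10)&(hsv[...,0]<30)&(hsv[...,1]>60)&(b.max(2)>90),.175,40,2500,.6,.82,-.26,-.05)
show('whiteb',(hsv[...,1]<30)&(b.max(2)>205),.145,100,5000,.6,.82,-.26,-.05)
show('barblue',(hsv[...,0]>105)&(hsv[...,0]<125)&(hsv[...,1]>150),.066,100,5000,.4,.6,-.3,-.18)
W=im
print(onz(T,229,160,0)[:2])
r=im[60:]
o=(cv2.cvtColor(im,cv2.COLOR_RGB2HSV)); 
for nm,i2 in(('t0',cv2.cvtColor(cv2.imread('pics/top0.png'),cv2.COLOR_BGR2RGB)),('now',im)):
    h=cv2.cvtColor(i2,cv2.COLOR_RGB2HSV)
    m=(h[...,0]>5)&(h[...,0]<30)&(h[...,1]>190)&(h[...,2]>120);m[:120]=0;m[165:]=0;m[:,:145]=0;m[:,200:]=0
    g=((h[...,0]<8)|(h[...,0]>172))&(h[...,1]>120);g[:150]=0;g[170:]=0;g[:,:215]=0;g[:,245:]=0
    print(nm,'can',np.argwhere(m).mean(0),'bottle',np.argwhere(g).mean(0))
E
```

```text
at [ 0.2683 -0.4782  0.2498] -72.08 w 0.0427 t 33.85 F [ 1.  -0.2 -0.6]
cap [169.9 212.2] [  21  304 1638] [0.4865 0.3876] drawer 0.016 0.585
cap [188.2 212.8] [  28   51 1047] [0.4829 0.3249] drawer -0.012 0.529
cap [176.  213.7] [  28   50 1025] [0.4809 0.3666] drawer 0.003 0.568
cap [176.2 228.9] [  27   51 1032] [0.4294 0.3663] drawer -0.045 0.588
cap [188.2 231. ] [  26   51 1002] [0.4212 0.3252] drawer -0.069 0.554
brass [346.8 122.5] [ 37  37 526] [ 0.7382 -0.1885] drawer 0.017 -0.044
brass [328.8 131.9] [  86   52 1817] [ 0.7114 -0.1342] drawer 0.014 0.017
whiteb [340.7 129.7] [  84   80 1508] [ 0.724  -0.1761] drawer 0.009 -0.027
whiteb [347.3 121.7] [ 18  19 266] [ 0.7485 -0.1972] drawer 0.023 -0.056
whiteb [331.8 127.8] [ 14  16 113] [ 0.7307 -0.1491] drawer 0.026 -0.005
whiteb [337.2 128.8] [ 18  18 252] [ 0.7273 -0.1655] drawer 0.016 -0.019
whiteb [318.6 134. ] [ 25  50 647] [ 0.7127 -0.1084] drawer 0.026 0.04
barblue [356.4 201.6] [  23   89 1821] [ 0.5055 -0.2343] drawer -0.215 0.007
[0.6621 0.1829]
t0 can [134.6 170. ] bottle [159.3333 228.125 ]
now can [140.5 175. ] bottle [159.5 228. ]
```

```bash
python3 - <<'E'
from h import *
f=['top0','t2','t12','t17']
I=[cv2.imread(f'pics/{n}.png') for n in f]
for n,im in zip(f,I):
    h=cv2.cvtColor(im,cv2.COLOR_BGR2HSV)
    for nm,lo,hi in(('yellow',22,32),('orange',5,21)):
        m=((h[...,0]>=lo)&(h[...,0]<=hi)&(h[...,1]>150)&(h[...,2]>80)).astype('uint8');m[:115]=0;m[170:]=0;m[:,:148]=0;m[:,200:]=0
        p=np.argwhere(m);print(n,nm,len(p),p.mean(0).round(1),p.min(0),p.max(0))
    print('absdiff vs t0 in can box',cv2.absdiff(im,I[0])[115:160,145:195].max(2).__gt__(25).sum())
S0=cv2.imread('pics/scene0.png');S=snap('scene','s18.png')[:,:,::-1]
print('scene diff can',(cv2.absdiff(S,S0)[160:235,115:150].max(2)>25).sum(),'bottle',(cv2.absdiff(S,S0)[180:230,190:215].max(2)>25).sum())
E
```

```text
top0 yellow 57 [135.5 161.9] [120 153] [141 166]
top0 orange 402 [142.7 174.3] [129 152] [153 188]
absdiff vs t0 in can box 0
t2 yellow 51 [137.1 164.4] [120 152] [143 170]
t2 orange 321 [143.8 176.5] [131 160] [153 189]
absdiff vs t0 in can box 365
t12 yellow 53 [137.1 164.5] [120 152] [143 170]
t12 orange 318 [143.8 176.5] [131 160] [153 189]
absdiff vs t0 in can box 361
t17 yellow 52 [137.1 164.6] [120 152] [143 170]
t17 orange 326 [143.8 176.6] [131 160] [153 189]
absdiff vs t0 in can box 362
scene diff can 592 bottle 3
```

```bash
python3 - <<'E'
from h import *
C=camera_model('scene')
for n in('scene0','s2','s18'):
    h=cv2.cvtColor(cv2.imread(f'pics/{n}.png'),cv2.COLOR_BGR2HSV)
    m=(h[...,0]>=3)&(h[...,0]<=20)&(h[...,1]>150)&(h[...,2]>70);m[:150]=0;m[240:]=0;m[:,:100]=0;m[:,165:]=0
    p=np.argwhere(m);lo=p[p[:,0]>p[:,0].max()-12];print(n,p.min(0),p.max(0),lo.mean(0).round(1),onz(C,lo[:,1].mean(),p[:,0].max(),0)[:2].round(4))
s=sensors.get_state();print(s['t'],np.abs(s['joint_vel']).max())
E
```

```text
scene0 [176 118] [232 150] [225.9 140. ] [0.6894 0.3567]
s2 [177 121] [232 150] [226.1 140.4] [0.6889 0.3558]
s18 [177 121] [232 150] [226.1 140.4] [0.6889 0.3558]
33.95 0.012264073714991563
```

```bash
python3 -c "
from station import ticket;print(ticket.close_job())"
```

```text
the job is handed in; nothing more can be done
None
```

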